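# Pack three cold-store boxes square into the fence corner

### The job

Pack the three boxes in one tight row along the long rail of the L-shaped fence, starting from its inside corner: first the cool pack with one of its short ends against the long rail and a long side against the short rail, then the tube rack against the cool pack, then the sample box against the tube rack. Slide them over the worktop without lifting them, bring each fully home before the next, finishing it with a definite but gentle push along the long rail towards the corner (about 5 to 15 N, feeling slowly for the stop: no knock or press over 50 N), and leave all three flat against the long rail without gaps. Do not disturb the timer, the vial or the marker.

Things in the scene. Friction and masses are not known exactly. Their poses are not given: they have to be found in the camera images.
- fence: Fixed L-shaped fence of bare aluminium bar. Origin: its inside corner, where the inner faces of both rails meet, at worktop height. x points horizontally to the long rail, roughly away from the robot; y along the long rail to the short rail, roughly to the robot's left; z up. The boxes go where x and y are negative. Place and yaw (within 0.1 rad of the world axes) vary.
- long_rail: The fence's long rail (part of the fence, same origin and axes): 12 mm thick, 34 mm high, inner face in the plane x = 0, running from y = 0 to y = -460 mm; outside it a screwed foot 4 mm high reaches to x = 39 mm. A 12 cm high mixer stands beyond its right end.
- short_rail: The fence's short rail (part of the fence, same origin and axes): 12 mm thick, 34 mm high, inner face in the plane y = 0, running from x = 0 to x = -150 mm; outside it a screwed foot 4 mm high reaches to y = 39 mm. A tall drying rack stands close to its left.
- cool_pack: Pale grey closed block, 112 mm along its own x, 92 mm along y, 58 mm high, 0.2 to 0.42 kg. Origin: centre of the underside. Starts with its axes within 0.2 rad of the fence's. All three start in a line 200 to 222 mm from the long rail's face and 155 to 410 mm from the short rail's (centres), sample box rightmost, the others in either order; the lane to the rail is free.
- tube_rack: Square beige-grey rack for small tubes, 90 x 90 mm, solid up to 34 mm, with two tubes standing up to 47 mm, 0.14 to 0.28 kg. Origin: centre of the underside. Starts within about 0.2 rad of square with the fence.
- cryo_box: Square sample box with a clear fixed lid over a plastic base, 76 x 76 mm, 48 mm high, 0.14 to 0.28 kg. Origin: centre of the underside. Starts within about 0.2 rad of square with the fence.
- timer: Bystander: small flat bench timer, 64 x 64 x 19 mm, on the robot's side of the corner. Origin: centre of the underside.
- vial: Bystander: small capped bottle, 42 mm across, 82 mm high, on the robot's side of the corner. Origin: centre of the underside.
- marker: Bystander: marker pen lying at the right, 144 x 15 x 13 mm. Origin: centre of the underside.

How it is judged:
By the outcome, as a careful person would: the job done as asked, in the order asked, and still so for the second after the job is handed in, with the robot touching nothing.
It also fails if it takes over 72 s, if anything falls off the work surface, if the arm or the gripper's body presses on something with over 40 N, if the wrist force passes 120 N, or if a joint passes its speed limit or range.

### The arm

A 6-joint arm with a two-finger parallel gripper is mounted at the origin on a cart in front of the work surface, level with it; the furniture and walls round the work are solid. World frame = base frame: x ahead of the robot, y to its left, z up, the work surface at z = 0. Lengths are in m, angles in rad, forces in N, time in s.
With the tool pointing down it reaches from about 0.3 to 0.775 m from the base axis. Payload 14.6 kg.
Tool frame: the origin (TCP) lies at the very end of the fingers, on their centre line; the grasp point (between the pads) lies 19 mm behind it; z points along the fingers, y is the line along which they close (so a half turn about z gives the same grasp; the last joint's range is limited). The gripper opens to 85 mm and grips with 20 to 120 N. Pads are 22 mm wide; open, the fingers measure 114 mm over their backs; the gripper's body (76 mm by 85 mm) begins 54 mm behind the grasp point. The pads swing forward as they close: fully open they stand 13 mm farther back than shut.
Start: joints at [-1.266, 0.3, 1.521, -0, 1.321, -0.067], TCP at [0.2, -0.512, 0.196] pointing down, gripper open.
Joint ranges: [-3.03, 3.03], [-0.79, 2.21], [0.23, 2.52], [-1.04, 4.18], [0, 3.07], [-2.55, 2.55]. Speed limits (rad/s): [2.22, 2.22, 2.57, 3.14, 3.14, 3.14].

### API

Orientations are given as a unit quaternion [x, y, z, w].
In Python, from cell import robot, imaging, ticket, spotter gives the robot as it stands. The module is installed in compiled form; this text tells all that it offers.
- The arm moves only by the tool apply_moves, never from a script. Its argument "rows" is a list of rows, each a list of 3 entries, a list of its own where there are three numbers: the shift along the world's x, y, z in units of 600 mm (1.0 is 600 mm), then the turn, a rotation vector about the world's x, y, z in units of 45 degrees (1.0 is 45 degrees), then the closure, from 0 (fully open) to 1 (shut). In form: [[[dx, dy, dz], [ax, ay, az], fingers], ...]. A call has exactly 5 rows; each row is the pose to reach, as a shift and turn from the pose commanded when the call began; what a row does not reach only later rows make up. A row lasts 1/12 s, in which the tool goes at most 41.7 mm and 7.16 degrees, less where a joint would pass 70% of its speed; a pose out of reach is approached as far as the arm can. A call with a number of a shift or a turn outside -1 to 1 is refused whole. A call with a gripper value outside its range is refused whole. The fingers move at their own pace and stop on an object; "squeeze" is the grip in N (left out, the last holds). Time passes only in rows, so rows that repeat a pose let the fingers close, or fill a call up. It gives the time, the measured TCP pose, the force, the opening and the grip force at its end, in the units of the state.
- robot.observe(): the state, without advancing time (a new reading comes with each control period).
- imaging.grab_frame(name): name is "scene" or "top" or "wrist"; returns the picture (400x640x3 uint8, red, green, blue); there is no depth.
- imaging.camera_params(name): a dict with "fx", "fy", "cx", "cy" (pixels), "dist" ([k1, k2, p1, p2, k3] as OpenCV has them; the pictures are not rectified), "position" and "orientation" of the camera in the world. Camera axes: x right, y down, z forward; pixel columns grow to the right and rows downward; lengths in m; the calibration is good to about 2 mm. A picture is of the moment at which its call begins: read the wrist's pose just before it. camera_params takes no time and is no camera call; for the wrist camera it gives the pose at the moment of the call.
- ticket.hand_in(): hands the job in; it is judged then, once.
Trained networks look in the newest picture that a camera, given by its name, has taken for a name from the list of things; names that differ only in an ending like _2 or _b are one class to them, and where a whole thing is asked for, a point or a joint stands for the part that bears it (a point fixed in the world has none). Each returns a list of dicts, best first, with "p" (0 to 1); they miss things now and then, are a little off and sometimes report something else, mostly with a low value. They report only what shows in the picture. A call takes as long as a camera call.
- spotter.spot_in(label, camera): "bbox" ([left, top, right, bottom] in pixels, round what is visible of it).
- spotter.outline_of(label, camera): "mask" (400x640 bool, what is visible of it) and "bbox" ([left, top, right, bottom] in pixels, round what is visible of it).
The state is a dict: "clock": time; "q": joint angles; "qd": joint speeds; "effort": joint torques, N m; "eef_pos": TCP position; "eef_rot": TCP orientation; "ft_force": force on the tool from outside, world axes, zero at the start; "ft_torque": the same for the moment, N m; "finger_gap": finger opening in m; "gripper_force": force on a finger pad.
Only numpy, scipy, OpenCV 4.12 (cv2) and the standard library are available. Lean on these libraries where they do the work, as an engineer would, in place of code of your own. Each camera call takes 0.05 s, during which the arm holds its last target. There are 200 camera calls.

## Working session

There is one attempt and no reset: what is moved stays moved. The work goes in short steps, Python scripts to look and compute and a tool call to move; the robot and the scene stay as the last step left them, time stands still between calls to the robot, and variables do not carry over. Pictures are saved under pics/ and viewed, at most 10 in all, crops included, and the job is handed in when it is done.

Besides the shell and the picture viewer there is one more tool, called after "Call:" as a command line: name --argument value ..., lists and objects as JSON in quotes. apply_moves: Moves the arm, as the interface text tells. Shifts and turns lie within -1 to 1; 1 stands for 600 mm of shift or 45 degrees of turn. Its arguments: {"type":"object","properties":{"rows":{"type":"array"},"squeeze":{"type":"number"}},"required":["rows"]}

```bash
mkdir -p pics; ls
cat > h.py <<'E'
import numpy as np, cv2
from cell import robot, imaging, ticket, spotter
from scipy.spatial.transform import Rotation as R
def save(im,n): cv2.imwrite('pics/'+n,im[:,:,::-1])
def w(cam,px,z):
    c=imaging.camera_params(cam)
    K=np.array([[c['fx'],0,c['cx']],[0,c['fy'],c['cy']],[0,0,1]])
    u=cv2.undistortPoints(np.array(px,float).reshape(-1,1,2),K,np.array(c['dist'])).reshape(-1,2)
    d=R.from_quat(c['orientation']).apply(np.c_[u,np.ones(len(u))]); p=np.array(c['position'])
    return p+d*((z-p[2])/d[:,2])[:,None]
E
python3 - <<'E'
from h import *
s=robot.observe()
print({k:np.round(v,3).tolist() for k,v in s.items()})
for n in ['top','scene']:
    c=imaging.camera_params(n); print(n,np.round(c['position'],3),np.round(R.from_quat(c['orientation']).as_matrix()[:,2],2),c['fx'])
    save(imaging.grab_frame(n),n+'0.png')
    for l in ['cool_pack','tube_rack','cryo_box','timer','vial','marker','long_rail','short_rail']:
        r=spotter.spot_in(l,n); print(l,[(np.round(a['bbox']).tolist(),round(a['p'],2)) for a in r[:2]])
E
```

```text
pics
{'clock': 0.0, 'q': [-1.266, 0.3, 1.522, -0.0, 1.321, -0.067], 'qd': [0.001, -0.001, -0.001, -0.001, -0.001, 0.0], 'effort': [-0.002, -54.349, -36.18, -0.0, 0.004, 0.0], 'eef_pos': [0.2, -0.512, 0.195], 'eef_rot': [0.983, 0.185, -0.0, -0.001], 'ft_force': [-0.075, -0.02, -0.431], 'ft_torque': [-0.008, 0.011, 0.032], 'gripper_force': 0.0, 'finger_gap': 0.086}
top [ 0.302 -0.033  1.259] [ 0.19 -0.02 -0.98] 424.5687034482904
cool_pack [([292.0, 216.0, 327.0, 260.0], 0.81)]
tube_rack [([253.0, 222.0, 283.0, 255.0], 0.83), ([197.0, 154.0, 363.0, 220.0], 0.54)]
cryo_box [([336.0, 220.0, 360.0, 248.0], 0.59)]
timer [([200.0, 240.0, 225.0, 265.0], 0.67)]
vial [([174.0, 244.0, 190.0, 264.0], 0.72), ([200.0, 164.0, 212.0, 221.0], 0.53)]
marker [([404.0, 227.0, 445.0, 246.0], 0.73)]
long_rail []
short_rail [([200.0, 168.0, 212.0, 221.0], 0.57)]
scene [-0.158 -0.857  0.547] [ 0.58  0.7  -0.41] 431.44133482131144
cool_pack [([276.0, 197.0, 322.0, 239.0], 0.66), ([380.0, 263.0, 418.0, 309.0], 0.32)]
tube_rack [([252.0, 193.0, 290.0, 221.0], 0.86)]
cryo_box [([312.0, 221.0, 354.0, 255.0], 0.78)]
timer [([222.0, 188.0, 245.0, 202.0], 0.86)]
vial [([207.0, 166.0, 218.0, 192.0], 0.76)]
marker [([382.0, 266.0, 417.0, 307.0], 0.83)]
long_rail [([296.0, 164.0, 408.0, 221.0], 0.84)]
short_rail [([250.0, 172.0, 296.0, 188.0], 0.68), ([382.0, 266.0, 419.0, 307.0], 0.43)]
```

Run:
```python
from h import *
a=cv2.imread('pics/top0.png')[140:290,150:460]
cv2.imwrite('pics/topc.png',cv2.resize(a,None,fx=2.58,fy=2.58,interpolation=cv2.INTER_CUBIC))
```

```text
(no output)
```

View pics/topc.png

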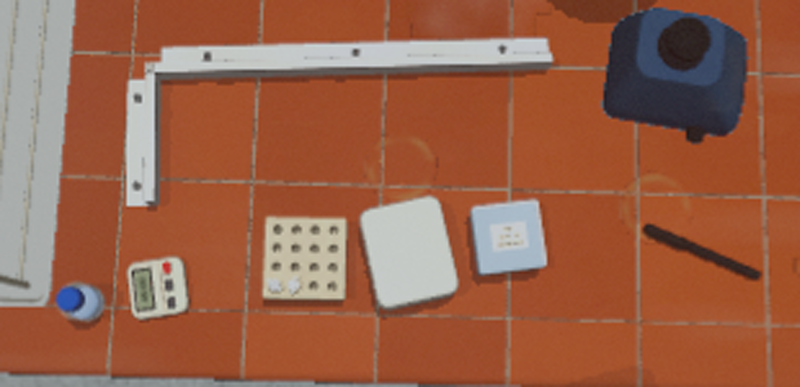

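View pics/scene0.png

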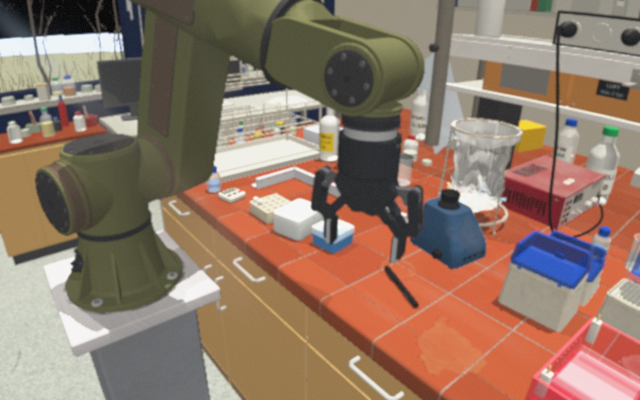

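Run:
```python
from h import *
a=cv2.imread('pics/top0.png')[:,:,::-1].astype(int)
for c in (230,280,330): print(c,[tuple(a[r,c]) for r in range(154,174)])
for r in (180,195): print(r,[tuple(a[r,c]) for c in range(196,218)])
```

```text
230 [(np.int64(153), np.int64(72), np.int64(40)), (np.int64(154), np.int64(74), np.int64(42)), (np.int64(152), np.int64(71), np.int64(39)), (np.int64(160), np.int64(107), np.int64(94)), (np.int64(197), np.int64(201), np.int64(199)), (np.int64(192), np.int64(194), np.int64(191)), (np.int64(116), np.int64(115), np.int64(113)), (np.int64(80), np.int64(76), np.int64(75)), (np.int64(90), np.int64(85), np.int64(85)), (np.int64(122), np.int64(121), np.int64(119)), (np.int64(197), np.int64(201), np.int64(201)), (np.int64(196), np.int64(201), np.int64(199)), (np.int64(192), np.int64(196), np.int64(195)), (np.int64(143), np.int64(138), np.int64(135)), (np.int64(94), np.int64(88), np.int64(86)), (np.int64(98), np.int64(88), np.int64(87)), (np.int64(108), np.int64(72), np.int64(59)), (np.int64(127), np.int64(63), np.int64(40)), (np.int64(164), np.int64(83), np.int64(46)), (np.int64(164), np.int64(82), np.int64(46))]
280 [(np.int64(161), np.int64(79), np.int64(43)), (np.int64(158), np.int64(79), np.int64(43)), (np.int64(153), np.int64(117), np.int64(107)), (np.int64(196), np.int64(201), np.int64(
[... 2995 characters left out ...]
int64(198)), (np.int64(196), np.int64(201), np.int64(198)), (np.int64(196), np.int64(202), np.int64(201)), (np.int64(197), np.int64(202), np.int64(200)), (np.int64(197), np.int64(202), np.int64(201)), (np.int64(196), np.int64(201), np.int64(200)), (np.int64(196), np.int64(200), np.int64(202)), (np.int64(194), np.int64(198), np.int64(201)), (np.int64(96), np.int64(93), np.int64(88)), (np.int64(101), np.int64(90), np.int64(87)), (np.int64(137), np.int64(77), np.int64(55)), (np.int64(150), np.int64(76), np.int64(45)), (np.int64(150), np.int64(77), np.int64(47)), (np.int64(149), np.int64(76), np.int64(46)), (np.int64(152), np.int64(76), np.int64(46)), (np.int64(163), np.int64(83), np.int64(46))]
```

Run:
```python
from h import *
from scipy.optimize import minimize
imaging.grab_frame('top')
c=imaging.camera_params('top');K=np.array([[c['fx'],0,c['cx']],[0,c['fy'],c['cy']],[0,0,1]])
Rc=R.from_quat(c['orientation']);t=np.array(c['position']);rv=Rc.inv().as_rotvec();tv=-Rc.inv().apply(t)
def proj(P): return cv2.projectPoints(np.array(P,float),rv,tv,K,np.array(c['dist']))[0].reshape(-1,2)
S={'cool_pack':(.112,.092,.058),'tube_rack':(.09,.09,.034),'cryo_box':(.076,.076,.048),'timer':(.064,.064,.019),'vial':(.042,.042,.082),'marker':(.144,.015,.013)}
for l,(a,b,h) in S.items():
    r=spotter.outline_of(l,'top')
    if not r: print(l,'none'); continue
    m=r[0]['mask'];ys,xs=np.nonzero(m); p0=w('top',[[xs.mean(),ys.mean()]],h*.7)[0]
    y0,x0,y1,x1=ys.min()-8,xs.min()-8,ys.max()+8,xs.max()+8
    M=cv2.GaussianBlur(m[y0:y1,x0:x1].astype(np.float32),(0,0),1)
    def cost(q):
        Rz=R.from_euler('z',q[2]);P=Rz.apply([[i*a/2,j*b/2,k*h] for i in(-1,1) for j in(-1,1) for k in(0,1)])+[q[0],q[1],0]
        H=cv2.convexHull(((proj(P)-[x0,y0]+.5)*8-.5).astype(np.float32))
        I=np.zeros(((y1-y0)*8,(x1-x0)*8),np.uint8);cv2.fillPoly(I,[np.round(H).astype(int)],1)
        I=cv2.resize(I.astype(np.float32),(x1-x0,y1-y0),interpolation=cv2.INTER_AREA)
        return ((cv2.GaussianBlur(I,(0,0),1)-M)**2).sum()
    best=min((minimize(cost,[p0[0],p0[1],y],method='Nelder-Mead',options=dict(initial_simplex=[[p0[0],p0[1],y],[p0[0]+.01,p0[1],y],[p0[0],p0[1]+.01,y],[p0[0],p0[1],y+.1]])) for y in ((-.2,0,.2) if l!='marker' else (-1.2,-2))),key=lambda r:r.fun)
    print(l,np.round(best.x,4),round(best.fun,1),m.sum())
```

```text
cool_pack [ 0.4366 -0.0538  0.2293] 21.9 1234
tube_rack [ 0.4282  0.0635 -0.0313] 6.9 1025
cryo_box [ 0.4585 -0.1649  0.1174] 7.4 746
timer [0.3914 0.2293 0.1797] 14.6 494
vial [ 0.3718  0.3039 -0.1934] 57.8 244
marker [ 0.4499 -0.3949 -1.9324] 14.8 230
```

Run:
```python
from h import *
g=cv2.imread('pics/top0.png')[:,:,1].astype(float)
def cross(p,lo,hi):
    # last falling crossing of 140 from >=185
    for i in range(hi,lo,-1):
        if p[i]<140<=p[i-1]: return i-1+(p[i-1]-140)/(p[i-1]-p[i])
L=[(c,cross(g[:,c],160,170)) for c in range(222,356,2)]; L=[q for q in L if q[1]]
S=[(cross(g[r,:],205,214),r) for r in range(176,214,2)]; S=[q for q in S if q[0]]
PL=w('top',L,.034);PS=w('top',S,.034)
def rfit(u,v):
    k=np.ones(len(u),bool)
    for _ in range(4):
        f=np.polyfit(u[k],v[k],1); e=v-np.polyval(f,u); k=abs(e)<max(2*np.std(e[k]),.0008)
    return f,e[k].std(),k.sum()
a=rfit(PL[:,1],PL[:,0]);b=rfit(PS[:,0],PS[:,1]);print(a,b)
# long rail direction: x = a0*y+a1 ; short: y=b0*x+b1
fa,fb=a[0],b[0]; 
yaw1=-np.arctan(fa[0]); yaw2=np.arctan(fb[0]); yaw=yaw1
# combined yaw weighted; corner
y=(fb[0]*fa[1]+fb[1])/(1-fb[0]*fa[0]); x=fa[0]*y+fa[1]
print('yaw',yaw1,yaw2,'corner',x,y)
for n,q in dict(cool=(.4366,-.0538,.2293),rack=(.4282,.0635,-.0313),cryo=(.4585,-.1649,.1174),timer=(.3914,.2293,.18),vial=(.3718,.3039,0),marker=(.45,-.395,-1.93)).items():
    p=R.from_euler('z',-yaw).apply([q[0]-x,q[1]-y,0]); print(n,np.round(p[:2]*1000),round(q[2]-yaw,3))
```

```text
(array([-0.06034167,  0.6518762 ]), np.float64(0.0005068548682775672), np.int64(67)) (array([0.07191076, 0.19927437]), np.float64(7.42331661189206e-05), np.int64(19))
yaw 0.06026859153552642 0.07178719018230423 corner 0.6370871943668451 0.2450877960807086
cool [-218. -286.] 0.169
rack [-219. -169.] -0.092
cryo [-203. -398.] 0.057
timer [-246.   -1.] 0.12
vial [-261.   75.] -0.06
marker [-225. -628.] -1.99
```

Call:
apply_moves --rows '[[[0.06,0.18,0],[0,0,-0.1],0.4],[[0.12,0.36,0],[0,0,-0.2],0.4],[[0.25,0.755,0],[0,0,-0.395],0.4],[[0.25,0.755,0],[0,0,-0.395],0.4],[[0.25,0.755,0],[0,0,-0.395],0.4]]'

```text
clock: 1.67
eef_pos: [0.2653, -0.3133, 0.1955]
eef_rot: [1.0, 0.029, 0.0, 0.0]
ft_force: [2.2, -0.0, 1.2]
finger_gap: 0.0511
gripper_force: 0.0
```

Call:
apply_moves --rows '[[[0.02,0.06,0],[0,0,0],0.4],[[0.04,0.12,0],[0,0,0],0.4],[[0.06,0.18,0],[0,0,0],0.4],[[0.08,0.24,0],[0,0,0],0.4],[[0.1,0.3,0],[0,0,0],0.4]]'

```text
clock: 2.08
eef_pos: [0.3254, -0.1334, 0.1959]
eef_rot: [1.0, 0.031, 0.0, 0.0]
ft_force: [0.8, -0.5, 0.8]
finger_gap: 0.0511
gripper_force: 0.0
```

Call:
apply_moves --rows '[[[0.02,0.06,-0.04],[0,0,0],0.4],[[0.04,0.124,-0.08],[0,0,0],0.4],[[0.041,0.124,-0.13],[0,0,0],0.4],[[0.041,0.124,-0.17],[0,0,0],0.4],[[0.041,0.124,-0.17],[0,0,0],0.4]]'

```text
clock: 2.5
eef_pos: [0.3478, -0.0594, 0.0903]
eef_rot: [0.999, 0.032, -0.003, -0.001]
ft_force: [-0.7, -0.4, 0.7]
finger_gap: 0.0512
gripper_force: 0.0
```

```bash
cat >> h.py <<'E'
YAW=.062; C=np.array([.637,.245])
def F(p): return R.from_euler('z',-YAW).apply([p[0]-C[0],p[1]-C[1],0])[:2]*1000
def Wd(x,y): return R.from_euler('z',YAW).apply([x/1000,y/1000,0])[:2]+C
def rep(tx=None,ty=None):
    s=robot.observe(); p=s['eef_pos'];q=s['eef_rot'];f=R.from_euler('z',-YAW).apply(s['ft_force'])
    print('t',round(s['clock'],2),'F',np.round(F(p),1),'z',round(p[2]*1000,1),'yaw-f',round(2*np.arctan2(q[1],q[0])-YAW,3),'f',np.round(f,1),'gap',round(s['finger_gap'],4))
    if tx is not None: print('shift units',np.round((Wd(tx,ty)-p[:2])/.6,4))
E
python3 - <<'E'
from h import *
rep(-170,-286); print(imaging.camera_params('wrist')); save(imaging.grab_frame('wrist'),'w1.png')
E
```

```text
t 2.5 F [-307.5 -285.9] z 90.3 yaw-f 0.001 f [-0.7 -0.3  0.7] gap 0.0512
shift units [0.2288 0.0141]
{'fx': 297.72915619128383, 'fy': 297.72915619128383, 'cx': 318.14970155731083, 'cy': 201.2610815670332, 'dist': array([0.01019413, 0.        , 0.        , 0.        , 0.        ]), 'position': array([ 0.42648629, -0.05393841,  0.26783995]), 'orientation': array([ 0.72028592, -0.67629275, -0.10671339,  0.1114835 ])}
```

View pics/w1.png

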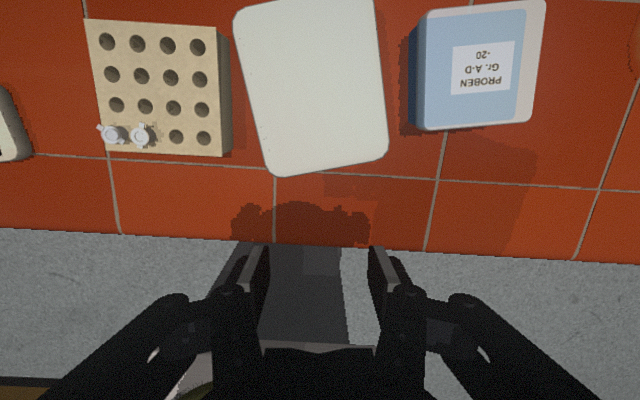

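Call:
apply_moves --rows '[[[0,0,-0.03],[0,0,0],0.4],[[0,0,-0.07],[0,0,0],0.4],[[0,0,-0.11],[0,0,0],0.4],[[0,0,-0.13],[0,0,0],0.4],[[0,0,-0.13],[0,0,0],0.4]]'

```text
clock: 2.97
eef_pos: [0.3497, -0.0612, 0.0153]
eef_rot: [1.0, 0.03, -0.001, -0.0]
ft_force: [0.3, -0.1, -0.0]
finger_gap: 0.0513
gripper_force: 0.0
```

Call:
apply_moves --rows '[[[0.008,0.0005,0],[0,0,0],0.4],[[0.018,0.001,0],[0,0,0],0.4],[[0.03,0.0018,0],[0,0,0],0.4],[[0.044,0.0027,0],[0,0,0],0.4],[[0.06,0.0037,0],[0,0,0],0.4]]'

```text
clock: 3.38
eef_pos: [0.3866, -0.0584, 0.0166]
eef_rot: [1.0, 0.031, -0.0, -0.0]
ft_force: [-8.7, 2.1, 11.2]
finger_gap: 0.0514
gripper_force: 6.9
```

Call:
apply_moves --rows '[[[0.016,0.001,0],[0,0,0],0.4],[[0.032,0.002,0],[0,0,0],0.4],[[0.048,0.003,0],[0,0,0],0.4],[[0.064,0.004,0],[0,0,0],0.4],[[0.08,0.005,0],[0,0,0],0.4]]'

```text
clock: 3.8
eef_pos: [0.435, -0.0555, 0.0167]
eef_rot: [1.0, 0.031, 0.0, 0.0]
ft_force: [-8.1, -0.2, 9.5]
finger_gap: 0.0513
gripper_force: 5.7
```

Run:
```python
from h import *
rep(-135,-286); save(imaging.grab_frame('wrist'),'w2.png')
```

```text
t 3.8 F [-220.2 -287.4] z 16.7 yaw-f -0.0 f [-8.1  0.3  9.5] gap 0.0513
shift units [0.1416 0.0111]
```

View pics/w2.png

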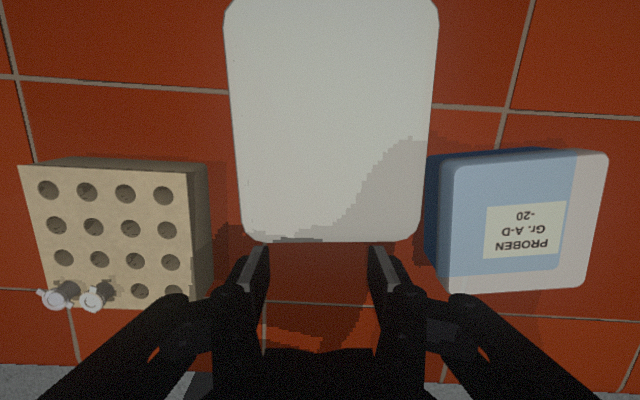

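Call:
apply_moves --rows '[[[0.016,0.001,0],[0,0,0],0.4],[[0.032,0.002,0],[0,0,0],0.4],[[0.048,0.003,0],[0,0,0],0.4],[[0.064,0.004,0],[0,0,0],0.4],[[0.08,0.005,0],[0,0,0],0.4]]'

```text
clock: 4.27
eef_pos: [0.4828, -0.0524, 0.0165]
eef_rot: [1.0, 0.031, 0.0, 0.0]
ft_force: [-5.3, -0.3, 7.4]
finger_gap: 0.0514
gripper_force: 4.6
```

Call:
apply_moves --rows '[[[0.014,0.0009,0],[0,0,0],0.4],[[0.026,0.0016,0],[0,0,0],0.4],[[0.036,0.0022,0],[0,0,0],0.4],[[0.044,0.0027,0],[0,0,0],0.4],[[0.05,0.0031,0],[0,0,0],0.4]]'

```text
clock: 4.68
eef_pos: [0.5128, -0.0506, 0.0166]
eef_rot: [1.0, 0.031, 0.0, 0.0]
ft_force: [-5.5, -0.3, 6.7]
finger_gap: 0.0507
gripper_force: 4.4
```

Call:
apply_moves --rows '[[[0.003,0.0002,0],[0,0,0],0.4],[[0.005,0.0003,0],[0,0,0],0.4],[[0.007,0.0004,0],[0,0,0],0.4],[[0.009,0.0005,0],[0,0,0],0.4],[[0.01,0.0006,0],[0,0,0],0.4]]'

```text
clock: 5.1
eef_pos: [0.5185, -0.0502, 0.0166]
eef_rot: [1.0, 0.031, 0.0, 0.0]
ft_force: [-5.3, -0.1, 5.7]
finger_gap: 0.0511
gripper_force: 4.1
```

Run:
```python
from h import *
rep(-123,-286); save(imaging.grab_frame('wrist'),'w3.png')
```

```text
t 5.1 F [-136.5 -287.3] z 16.6 yaw-f -0.0 f [-5.3  0.3  5.7] gap 0.0511
shift units [0.0224 0.0036]
```

View pics/w3.png

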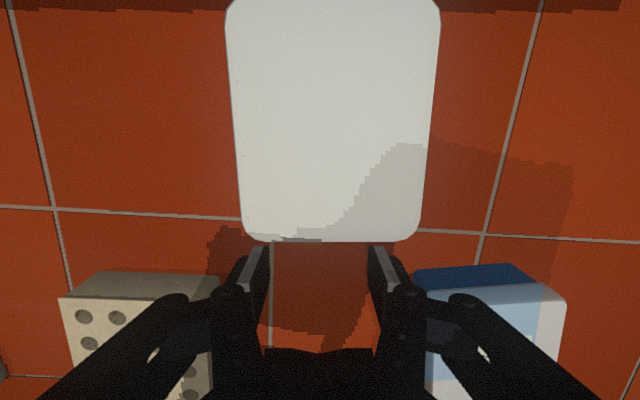

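Call:
apply_moves --rows '[[[0.0014,0.0001,0],[0,0,0],0.4],[[0.0028,0.0002,0],[0,0,0],0.4],[[0.0042,0.0003,0],[0,0,0],0.4],[[0.0056,0.0004,0],[0,0,0],0.4],[[0.007,0.0004,0],[0,0,0],0.4]]'

```text
clock: 5.57
eef_pos: [0.5226, -0.05, 0.0166]
eef_rot: [1.0, 0.031, 0.0, 0.0]
ft_force: [-6.2, -0.2, 6.4]
finger_gap: 0.0511
gripper_force: 4.1
```

Call:
apply_moves --rows '[[[0.0012,0.0001,0],[0,0,0],0.4],[[0.0024,0.0002,0],[0,0,0],0.4],[[0.0036,0.0002,0],[0,0,0],0.4],[[0.0048,0.0003,0],[0,0,0],0.4],[[0.006,0.0004,0],[0,0,0],0.4]]'

```text
clock: 5.98
eef_pos: [0.5262, -0.0498, 0.0166]
eef_rot: [1.0, 0.031, 0.0, 0.0]
ft_force: [-5.5, -1.0, 5.9]
finger_gap: 0.0516
gripper_force: 4.1
```

Call:
apply_moves --rows '[[[0.0008,0,0],[0,0,0],0.4],[[0.0016,0.0001,0],[0,0,0],0.4],[[0.0024,0.0002,0],[0,0,0],0.4],[[0.0032,0.0002,0],[0,0,0],0.4],[[0.004,0.0002,0],[0,0,0],0.4]]'

```text
clock: 6.4
eef_pos: [0.5286, -0.0496, 0.0166]
eef_rot: [1.0, 0.031, 0.0, 0.0]
ft_force: [-6.4, -0.6, 6.2]
finger_gap: 0.0511
gripper_force: 4.1
```

Call:
apply_moves --rows '[[[0.0008,0,0],[0,0,0],0.4],[[0.0016,0.0001,0],[0,0,0],0.4],[[0.0024,0.0002,0],[0,0,0],0.4],[[0.0032,0.0002,0],[0,0,0],0.4],[[0.004,0.0002,0],[0,0,0],0.4]]'

```text
clock: 6.82
eef_pos: [0.531, -0.0495, 0.0166]
eef_rot: [1.0, 0.031, 0.0, 0.0]
ft_force: [-5.6, -0.6, 6.7]
finger_gap: 0.051
gripper_force: 4.1
```

Call:
apply_moves --rows '[[[0.0008,0,0],[0,0,0],0.4],[[0.0016,0.0001,0],[0,0,0],0.4],[[0.0024,0.0002,0],[0,0,0],0.4],[[0.0032,0.0002,0],[0,0,0],0.4],[[0.004,0.0002,0],[0,0,0],0.4]]'

```text
clock: 7.23
eef_pos: [0.5316, -0.0494, 0.0163]
eef_rot: [1.0, 0.031, -0.002, -0.0]
ft_force: [-21.2, -1.5, 16.2]
finger_gap: 0.0514
gripper_force: 13.5
```

Call:
apply_moves --rows '[[[-0.02,-0.0012,0],[0,0,0],0.4],[[-0.053,-0.0033,0],[0,0,0],0.4],[[-0.053,-0.0033,0.05],[0,0,0],0.4],[[-0.053,-0.0033,0.1],[0,0,0],0.4],[[-0.053,-0.0033,0.14],[0,0,0],0.4]]'

```text
clock: 7.65
eef_pos: [0.5019, -0.0514, 0.1023]
eef_rot: [1.0, 0.031, 0.001, 0.0]
ft_force: [-0.4, -0.4, 0.1]
finger_gap: 0.0513
gripper_force: 0.0
```

Call:
apply_moves --rows '[[[0.03,-0.025,0],[0,0,0.158],0.4],[[0.06,-0.05,0],[0,0,0.316],0.4],[[0.1,-0.075,0],[0,0,0.474],0.4],[[0.13,-0.1,0],[0,0,0.632],0.4],[[0.164,-0.1245,0],[0,0,0.79],0.4]]'

```text
clock: 8.07
eef_pos: [0.601, -0.1268, 0.1005]
eef_rot: [0.941, 0.337, 0.001, 0.0]
ft_force: [0.5, 0.9, 0.1]
finger_gap: 0.0511
gripper_force: 0.0
```

Call:
apply_moves --rows '[[[0,0,0],[0,0,0.158],0.4],[[0,0,0],[0,0,0.316],0.4],[[0,0,0],[0,0,0.474],0.4],[[0,0,0],[0,0,0.632],0.4],[[0,0,0],[0,0,0.79],0.4]]'

```text
clock: 8.48
eef_pos: [0.6002, -0.1261, 0.1003]
eef_rot: [0.793, 0.609, 0.0, 0.0]
ft_force: [0.2, 0.1, 0.6]
finger_gap: 0.0514
gripper_force: 0.0
```

Call:
apply_moves --rows '[[[0,0,0],[0,0,0.15],0.4],[[0,0,0],[0,0,0.3],0.4],[[0,0,0],[0,0,0.42],0.4],[[0,0,0],[0,0,0.42],0.4],[[0,0,0],[0,0,0.42],0.4]]'

```text
clock: 8.9
eef_pos: [0.6, -0.1261, 0.1002]
eef_rot: [0.686, 0.728, 0.0, 0.0]
ft_force: [0.2, -0.8, 0.1]
finger_gap: 0.0512
gripper_force: 0.0
```

Run:
```python
from h import *
rep(-60,-368); save(imaging.grab_frame('wrist'),'w4.png')
c=imaging.camera_params('wrist'); print(c['position'])
```

```text
t 8.9 F [ -59.9 -368. ] z 100.2 yaw-f 1.567 f [ 0.1 -0.8  0.1] gap 0.0512
shift units [-0.0001  0.0001]
[ 0.59667552 -0.04884046  0.27802233]
```

View pics/w4.png

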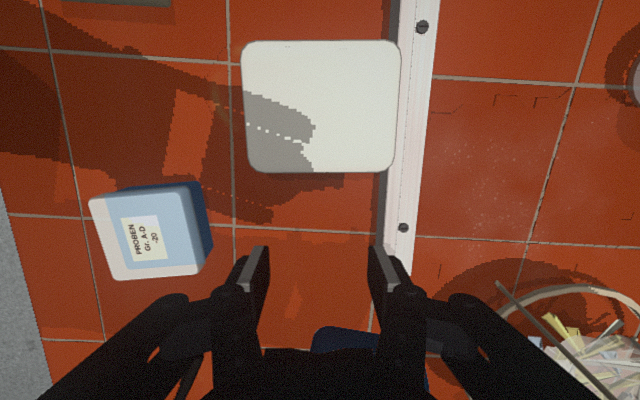

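Call:
apply_moves --rows '[[[0,0,-0.04],[0,0,0],0.4],[[0,0,-0.08],[0,0,0],0.4],[[0,0,-0.12],[0,0,0],0.4],[[0,0,-0.138],[0,0,0],0.4],[[0,0,-0.138],[0,0,0],0.4]]'

```text
clock: 9.37
eef_pos: [0.5983, -0.1257, 0.0145]
eef_rot: [0.686, 0.728, -0.001, -0.002]
ft_force: [1.0, 0.1, 0.2]
finger_gap: 0.0512
gripper_force: 0.0
```

Call:
apply_moves --rows '[[[-0.0007,0.012,0],[0,0,0],0.4],[[-0.0013,0.022,0],[0,0,0],0.4],[[-0.0018,0.03,0],[0,0,0],0.4],[[-0.0022,0.038,0],[0,0,0],0.4],[[-0.0028,0.048,0],[0,0,0],0.4]]'

```text
clock: 9.78
eef_pos: [0.5985, -0.0973, 0.0181]
eef_rot: [0.685, 0.729, 0.0, 0.001]
ft_force: [0.4, -4.5, 3.0]
finger_gap: 0.0514
gripper_force: 3.4
```

Call:
apply_moves --rows '[[[-0.0008,0.014,0],[0,0,0],0.4],[[-0.0017,0.03,0],[0,0,0],0.4],[[-0.0026,0.046,0],[0,0,0],0.4],[[-0.0036,0.063,0],[0,0,0],0.4],[[-0.0045,0.08,0],[0,0,0],0.4]]'

```text
clock: 10.2
eef_pos: [0.5957, -0.0493, 0.018]
eef_rot: [0.685, 0.728, 0.0, 0.001]
ft_force: [-0.3, -6.3, 5.8]
finger_gap: 0.0507
gripper_force: 4.4
```

Run:
```python
from h import *
rep(-60,-115)
```

```text
t 10.2 F [ -59.4 -291.1] z 18.0 yaw-f 1.57 f [-0.7 -6.3  5.8] gap 0.0507
shift units [-0.0192  0.2929]
```

Call:
apply_moves --rows '[[[-0.0009,0.016,0],[0,0,0],0.4],[[-0.0018,0.032,0],[0,0,0],0.4],[[-0.0027,0.048,0],[0,0,0],0.4],[[-0.0036,0.064,0],[0,0,0],0.4],[[-0.0045,0.08,0],[0,0,0],0.4]]'

```text
clock: 10.62
eef_pos: [0.5929, -0.0013, 0.018]
eef_rot: [0.685, 0.728, 0.0, 0.001]
ft_force: [-0.1, -7.2, 7.6]
finger_gap: 0.051
gripper_force: 4.8
```

Call:
apply_moves --rows '[[[-0.0009,0.016,0],[0,0,0],0.4],[[-0.0018,0.032,0],[0,0,0],0.4],[[-0.0027,0.048,0],[0,0,0],0.4],[[-0.0036,0.064,0],[0,0,0],0.4],[[-0.0045,0.08,0],[0,0,0],0.4]]'

```text
clock: 11.03
eef_pos: [0.5901, 0.0467, 0.0179]
eef_rot: [0.685, 0.728, 0.0, 0.001]
ft_force: [-1.1, -7.5, 8.0]
finger_gap: 0.0517
gripper_force: 5.3
```

Call:
apply_moves --rows '[[[-0.0009,0.016,0],[0,0,0],0.4],[[-0.0018,0.032,0],[0,0,0],0.4],[[-0.0027,0.048,0],[0,0,0],0.4],[[-0.0036,0.064,0],[0,0,0],0.4],[[-0.0045,0.08,0],[0,0,0],0.4]]'

```text
clock: 11.45
eef_pos: [0.5873, 0.0947, 0.0179]
eef_rot: [0.685, 0.728, 0.0, 0.001]
ft_force: [-1.8, -8.2, 8.7]
finger_gap: 0.0512
gripper_force: 5.8
```

Run:
```python
from h import *
rep(-60,-113); save(imaging.grab_frame('wrist'),'w5.png')
```

```text
t 11.45 F [ -58.9 -147. ] z 17.9 yaw-f 1.57 f [-2.3 -8.1  8.7] gap 0.0512
shift units [-0.0053  0.0564]
```

View pics/w5.png

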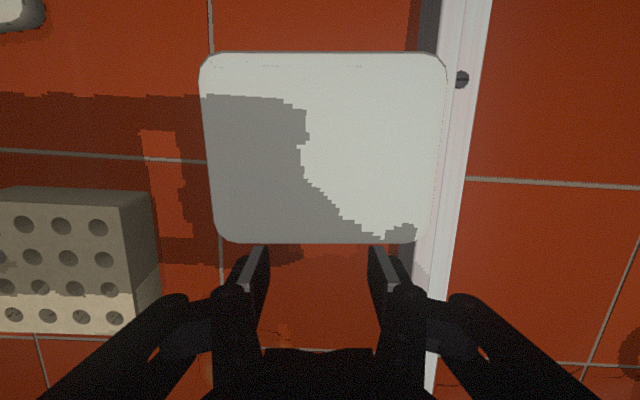

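Call:
apply_moves --rows '[[[-0.0008,0.014,0],[0,0,0],0.4],[[-0.0015,0.026,0],[0,0,0],0.4],[[-0.0021,0.036,0],[0,0,0],0.4],[[-0.0025,0.044,0],[0,0,0],0.4],[[-0.0028,0.049,0],[0,0,0],0.4]]'

```text
clock: 11.92
eef_pos: [0.5856, 0.1241, 0.0179]
eef_rot: [0.685, 0.729, 0.0, 0.001]
ft_force: [-2.5, -8.8, 8.0]
finger_gap: 0.0516
gripper_force: 6.0
```

Call:
apply_moves --rows '[[[-0.0001,0.002,0],[0,0,0],0.4],[[-0.0002,0.0035,0],[0,0,0],0.4],[[-0.0003,0.005,0],[0,0,0],0.4],[[-0.0003,0.006,0],[0,0,0],0.4],[[-0.0004,0.007,0],[0,0,0],0.4]]'

```text
clock: 12.33
eef_pos: [0.5853, 0.1278, 0.0179]
eef_rot: [0.685, 0.728, -0.0, 0.001]
ft_force: [-3.0, -8.8, 8.4]
finger_gap: 0.0514
gripper_force: 6.0
```

Call:
apply_moves --rows '[[[0,0.001,0],[0,0,0],0.4],[[-0.0001,0.002,0],[0,0,0],0.4],[[-0.0001,0.003,0],[0,0,0],0.4],[[-0.0002,0.004,0],[0,0,0],0.4],[[-0.0003,0.005,0],[0,0,0],0.4]]'

```text
clock: 12.75
eef_pos: [0.5852, 0.1308, 0.018]
eef_rot: [0.685, 0.728, 0.0, 0.001]
ft_force: [-1.6, -8.9, 8.2]
finger_gap: 0.0513
gripper_force: 6.0
```

Run:
```python
from h import *
rep()
```

```text
t 12.75 F [ -58.8 -110.8] z 18.0 yaw-f 1.57 f [-2.2 -8.8  8.2] gap 0.0513
```

Call:
apply_moves --rows '[[[0,0.001,0],[0,0,0],0.4],[[-0.0001,0.002,0],[0,0,0],0.4],[[-0.0001,0.003,0],[0,0,0],0.4],[[-0.0002,0.004,0],[0,0,0],0.4],[[-0.0003,0.005,0],[0,0,0],0.4]]'

```text
clock: 13.17
eef_pos: [0.585, 0.1338, 0.0179]
eef_rot: [0.685, 0.728, -0.0, 0.001]
ft_force: [-2.4, -8.9, 9.0]
finger_gap: 0.051
gripper_force: 6.0
```

Call:
apply_moves --rows '[[[0,0.0008,0],[0,0,0],0.4],[[-0.0001,0.0016,0],[0,0,0],0.4],[[-0.0001,0.0024,0],[0,0,0],0.4],[[-0.0002,0.0032,0],[0,0,0],0.4],[[-0.0002,0.004,0],[0,0,0],0.4]]'

```text
clock: 13.58
eef_pos: [0.5848, 0.1362, 0.0179]
eef_rot: [0.685, 0.728, -0.0, 0.001]
ft_force: [-2.8, -8.5, 8.7]
finger_gap: 0.0512
gripper_force: 6.1
```

Call:
apply_moves --rows '[[[0,0.0008,0],[0,0,0],0.4],[[-0.0001,0.0016,0],[0,0,0],0.4],[[-0.0001,0.0024,0],[0,0,0],0.4],[[-0.0002,0.0032,0],[0,0,0],0.4],[[-0.0002,0.004,0],[0,0,0],0.4]]'

```text
clock: 14.0
eef_pos: [0.5847, 0.1386, 0.0179]
eef_rot: [0.685, 0.728, -0.0, 0.001]
ft_force: [-2.4, -9.3, 7.4]
finger_gap: 0.0512
gripper_force: 6.2
```

Call:
apply_moves --rows '[[[0,0.0005,0],[0,0,0],0.4],[[-0.0001,0.001,0],[0,0,0],0.4],[[-0.0001,0.0015,0],[0,0,0],0.4],[[-0.0001,0.002,0],[0,0,0],0.4],[[-0.0001,0.0025,0],[0,0,0],0.4]]'

```text
clock: 14.42
eef_pos: [0.5846, 0.14, 0.0179]
eef_rot: [0.685, 0.728, -0.0, 0.001]
ft_force: [-2.4, -9.4, 9.1]
finger_gap: 0.0514
gripper_force: 6.3
```

Call:
apply_moves --rows '[[[0,0.0005,0],[0,0,0],0.4],[[-0.0001,0.001,0],[0,0,0],0.4],[[-0.0001,0.0015,0],[0,0,0],0.4],[[-0.0001,0.002,0],[0,0,0],0.4],[[-0.0001,0.0025,0],[0,0,0],0.4]]'

```text
clock: 14.83
eef_pos: [0.5845, 0.1415, 0.0179]
eef_rot: [0.685, 0.728, -0.0, 0.001]
ft_force: [-3.0, -9.3, 7.8]
finger_gap: 0.0512
gripper_force: 6.3
```

Call:
apply_moves --rows '[[[0,0.0006,0],[0,0,0],0.4],[[-0.0001,0.0012,0],[0,0,0],0.4],[[-0.0001,0.0018,0],[0,0,0],0.4],[[-0.0001,0.0024,0],[0,0,0],0.4],[[-0.0002,0.003,0],[0,0,0],0.4]]'

```text
clock: 15.25
eef_pos: [0.5845, 0.1423, 0.0179]
eef_rot: [0.685, 0.728, -0.001, 0.001]
ft_force: [-2.7, -18.7, 9.6]
finger_gap: 0.0514
gripper_force: 10.1
```

Call:
apply_moves --rows '[[[0.001,-0.02,0],[0,0,0],0.4],[[0.0032,-0.055,0],[0,0,0],0.4],[[0.0032,-0.055,0.05],[0,0,0],0.4],[[0.0032,-0.055,0.1],[0,0,0],0.4],[[0.0032,-0.055,0.15],[0,0,0],0.4]]'

```text
clock: 15.67
eef_pos: [0.5857, 0.1107, 0.1079]
eef_rot: [0.685, 0.728, -0.0, -0.0]
ft_force: [-0.1, -0.7, 0.7]
finger_gap: 0.0508
gripper_force: 0.0
```

Call:
apply_moves --rows '[[[0,0,0.03],[0,0,-0.158],0.4],[[0,0,0.03],[0,0,-0.316],0.4],[[-0.06,-0.01,0.03],[0,0,-0.474],0.4],[[-0.12,-0.025,0.03],[0,0,-0.632],0.4],[[-0.18,-0.04,0.03],[0,0,-0.79],0.4]]'

```text
clock: 16.08
eef_pos: [0.4763, 0.0869, 0.1243]
eef_rot: [0.876, 0.482, -0.0, -0.0]
ft_force: [0.6, -0.6, 0.6]
finger_gap: 0.0513
gripper_force: 0.0
```

Call:
apply_moves --rows '[[[-0.05,-0.01,0],[0,0,-0.158],0.4],[[-0.1,-0.02,0],[0,0,-0.316],0.4],[[-0.14,-0.03,0],[0,0,-0.474],0.4],[[-0.18,-0.04,0],[0,0,-0.632],0.4],[[-0.217,-0.05,0],[0,0,-0.79],0.4]]'

```text
clock: 16.5
eef_pos: [0.3464, 0.0568, 0.1248]
eef_rot: [0.981, 0.192, 0.0, -0.0]
ft_force: [1.1, 0.5, -0.1]
finger_gap: 0.0512
gripper_force: 0.0
```

Call:
apply_moves --rows '[[[0,0,0],[0,0,-0.15],0.4],[[0,0,0],[0,0,-0.3],0.4],[[0,0,0],[0,0,-0.42],0.4],[[0,0,0],[0,0,-0.42],0.4],[[0,0,0],[0,0,-0.42],0.4]]'

```text
clock: 16.92
eef_pos: [0.3479, 0.057, 0.1249]
eef_rot: [0.999, 0.032, 0.0, -0.0]
ft_force: [-0.7, -0.4, -1.3]
finger_gap: 0.0515
gripper_force: 0.0
```

Run:
```python
from h import *
rep(-300,-169); im=imaging.grab_frame('wrist'); t=imaging.grab_frame('top')
save(t,'top2.png')
a=cv2.resize(t[150:275,190:370],None,fx=4,fy=4,interpolation=cv2.INTER_CUBIC)
save(np.vstack([a[:500,:640][:300],im[:300]]),'m6.png')
```

```text
t 16.92 F [-300.2 -169.7] z 124.9 yaw-f 0.003 f [-0.8 -0.4 -1.3] gap 0.0515
shift units [0.0003 0.0012]
```

View pics/m6.png

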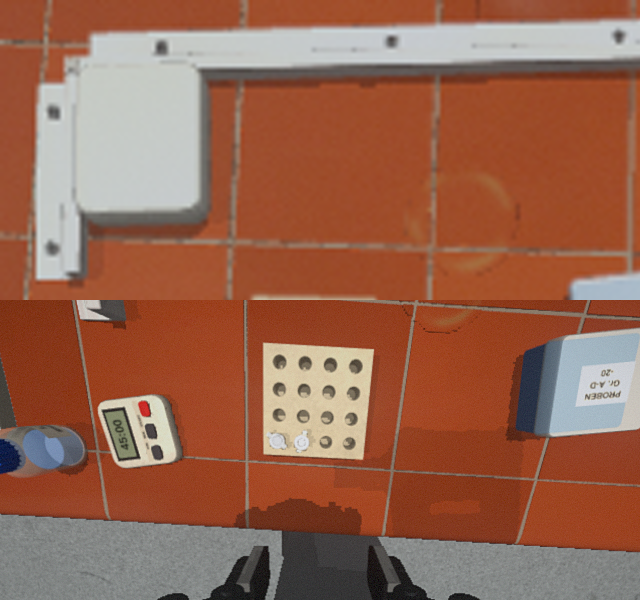

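Call:
apply_moves --rows '[[[0,0,-0.05],[0,0,0],0.4],[[0,0,-0.1],[0,0,0],0.4],[[0,0,-0.15],[0,0,0],0.4],[[0,0,-0.18],[0,0,0],0.4],[[0,0,-0.18],[0,0,0],0.4]]'

```text
clock: 17.43
eef_pos: [0.3459, 0.0568, 0.0141]
eef_rot: [0.999, 0.032, -0.003, 0.0]
ft_force: [-0.1, -0.2, -0.1]
finger_gap: 0.0512
gripper_force: 0.0
```

Call:
apply_moves --rows '[[[0.012,0.0007,0],[0,0,0],0.4],[[0.024,0.0015,0],[0,0,0],0.4],[[0.034,0.0021,0],[0,0,0],0.4],[[0.044,0.0027,0],[0,0,0],0.4],[[0.056,0.0035,0],[0,0,0],0.4]]'

```text
clock: 17.85
eef_pos: [0.3827, 0.0591, 0.0175]
eef_rot: [1.0, 0.031, 0.001, -0.0]
ft_force: [-0.2, 0.2, 0.0]
finger_gap: 0.0513
gripper_force: 0.0
```

Call:
apply_moves --rows '[[[0.014,0.0009,0],[0,0,0],0.4],[[0.028,0.0017,0],[0,0,0],0.4],[[0.042,0.0026,0],[0,0,0],0.4],[[0.056,0.0035,0],[0,0,0],0.4],[[0.07,0.0043,0],[0,0,0],0.4]]'

```text
clock: 18.27
eef_pos: [0.4244, 0.0616, 0.0168]
eef_rot: [1.0, 0.031, -0.0, -0.0]
ft_force: [-0.6, 0.6, -0.4]
finger_gap: 0.0511
gripper_force: 0.0
```

Call:
apply_moves --rows '[[[0.016,0.001,0],[0,0,0],0.4],[[0.032,0.002,0],[0,0,0],0.4],[[0.048,0.003,0],[0,0,0],0.4],[[0.064,0.004,0],[0,0,0],0.4],[[0.08,0.005,0],[0,0,0],0.4]]'

```text
clock: 18.68
eef_pos: [0.4724, 0.0646, 0.0166]
eef_rot: [1.0, 0.031, -0.0, 0.0]
ft_force: [-0.3, 0.6, 1.1]
finger_gap: 0.0514
gripper_force: 0.0
```

Run:
```python
from h import *
rep(-110,-169)
```

```text
t 18.68 F [-175.5 -169.9] z 16.6 yaw-f -0.0 f [-0.3  0.7  1.1] gap 0.0514
shift units [0.1088 0.0082]
```

Run:
```python
from h import *
im=imaging.grab_frame('wrist'); save(im,'w7.png')
```

```text
(no output)
```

View pics/w7.png

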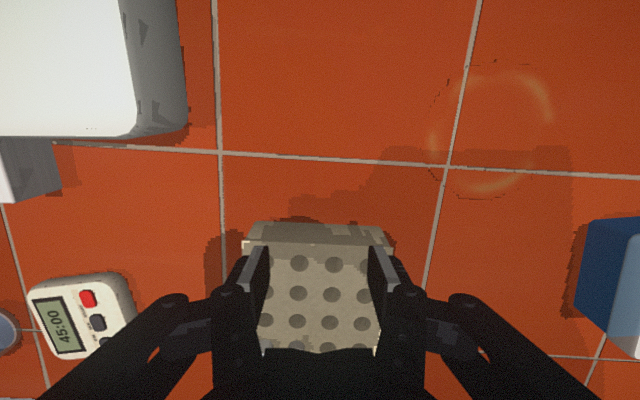

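Run:
```python
from h import *
for z in (.034,.05): 
    P=w('wrist',[(243,243),(392,242),(379,350),(258,275),(375,275)],z); print(z,[np.round(F(p),1).tolist() for p in P])
P=w('wrist',[(255,252),(372,252)],.02);print([np.round(F(p),1).tolist() for p in P])
P=w('wrist',[(255,252),(372,252)],.036);print([np.round(F(p),1).tolist() for p in P])
rep()
t=imaging.grab_frame('top'); m=spotter.outline_of('tube_rack','top'); print([(a['bbox'],a['p']) for a in m])
sc=imaging.grab_frame('scene'); save(cv2.resize(sc[150:270,200:360],None,fx=5,fy=5,interpolation=cv2.INTER_CUBIC),'s8.png')
```

```text
0.034 [[-172.5, -124.3], [-172.0, -212.5], [-251.0, -209.4], [-194.0, -131.9], [-194.1, -203.7]]
0.05 [[-164.9, -128.8], [-164.4, -208.2], [-235.6, -205.4], [-184.3, -135.6], [-184.4, -200.2]]
[[-185.6, -127.7], [-185.6, -203.8]]
[[-177.4, -131.5], [-177.5, -200.6]]
t 18.73 F [-174.  -169.9] z 16.9 yaw-f -0.0 f [ 0.8  0.  -0.1] gap 0.0511
[]
```

View pics/s8.png

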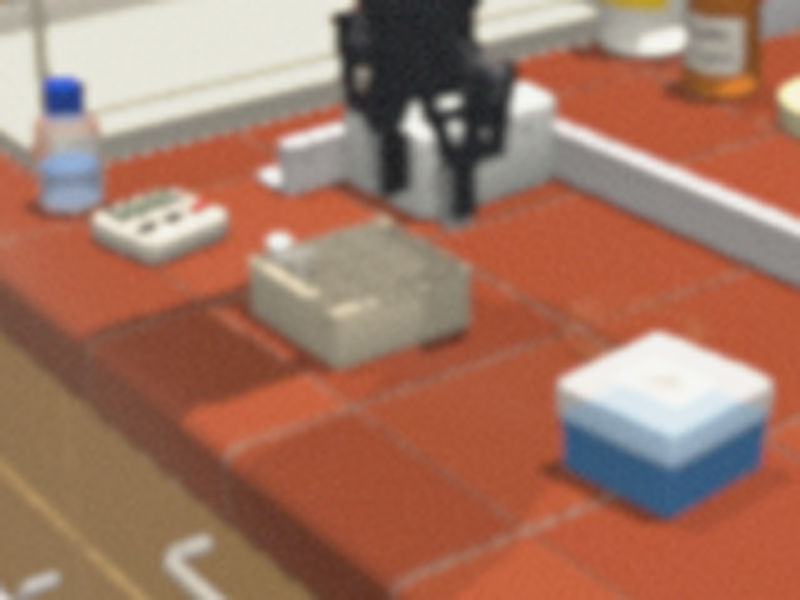

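```bash
cat >> h.py <<'E'
def proj(cam,P):
    c=imaging.camera_params(cam);K=np.array([[c['fx'],0,c['cx']],[0,c['fy'],c['cy']],[0,0,1]]);Ri=R.from_quat(c['orientation']).inv()
    return cv2.projectPoints(np.array(P,float),Ri.as_rotvec(),-Ri.apply(c['position']),K,np.array(c['dist']))[0].reshape(-1,2)
E
python3 - <<'E'
from h import *
for z in (.01,.017,.03,.04,.05):
  for cam in('scene','wrist'):
    print(z,cam,np.round(proj(cam,[[*Wd(-174,y),z] for y in (-137,-201)])).tolist(), 'x-11',np.round(proj(cam,[[*Wd(-163,y),z] for y in (-137,-201)])).tolist())
# rack corners expected, from first fit
c=robot.observe(); print(c['eef_pos'],c['q'],np.round(R.from_quat(c['eef_rot']).as_matrix()[:,2],3))
r=spotter.outline_of('tube_rack','scene')
for a in r[:2]: print(a['p'],a['bbox'])
Rz=R.from_euler('z',-.0313); 
print(np.round(proj('scene',Rz.apply([[i*.045,j*.045,k] for i in(-1,1) for j in (-1,1) for k in (0,.034)])+[.4282,.0635,0])).tolist())
E
```

```text
0.01 scene [[278.0, 203.0], [292.0, 210.0]] x-11 [[281.0, 202.0], [295.0, 209.0]]
0.01 wrist [[271.0, 226.0], [367.0, 226.0]] x-11 [[270.0, 211.0], [367.0, 210.0]]
0.017 scene [[278.0, 201.0], [292.0, 208.0]] x-11 [[281.0, 199.0], [295.0, 207.0]]
0.017 wrist [[269.0, 230.0], [368.0, 230.0]] x-11 [[268.0, 214.0], [369.0, 214.0]]
0.03 scene [[278.0, 196.0], [292.0, 204.0]] x-11 [[281.0, 195.0], [295.0, 203.0]]
0.03 wrist [[265.0, 239.0], [372.0, 239.0]] x-11 [[264.0, 222.0], [373.0, 222.0]]
0.04 scene [[278.0, 193.0], [292.0, 200.0]] x-11 [[281.0, 192.0], [295.0, 199.0]]
0.04 wrist [[262.0, 246.0], [375.0, 246.0]] x-11 [[261.0, 228.0], [376.0, 228.0]]
0.05 scene [[278.0, 190.0], [292.0, 197.0]] x-11 [[281.0, 189.0], [295.0, 196.0]]
0.05 wrist [[259.0, 254.0], [378.0, 254.0]] x-11 [[258.0, 236.0], [379.0, 235.0]]
[0.47127692 0.06453023 0.0164971 ] [5.90592917e-02 3.79589664e-01 1.88690347e+00 2.86252763e-06
 8.75845575e-01 1.56829817e+00] [-0.001 -0.    -1.   ]
0.55 [253.4, 194.5, 294.4, 223.6]
[[267.0, 224.0], [266.0, 213.0], [250.0, 212.0], [250.0, 201.0], [294.0, 216.0], [294.0, 205.0], [277.0, 204.0], [277.0, 194.0]]
```

Call:
apply_moves --rows '[[[0,0,0.05],[0,0,0],0.7],[[0,0,0.1],[0,0,0],0.7],[[-0.06,-0.004,0.1],[0,0,0],0.7],[[-0.12,-0.0075,0.1],[0,0,0],0.7],[[-0.18,-0.011,0.1],[0,0,0],0.7]]'

```text
clock: 19.35
eef_pos: [0.3617, 0.0578, 0.0767]
eef_rot: [1.0, 0.031, 0.0, -0.0]
ft_force: [1.4, -1.0, 0.8]
finger_gap: 0.0259
gripper_force: 0.0
```

Call:
apply_moves --rows '[[[-0.017,-0.001,0],[0,0,0],0.7],[[-0.017,-0.001,-0.03],[0,0,0],0.7],[[-0.017,-0.001,-0.06],[0,0,0],0.7],[[-0.017,-0.001,-0.09],[0,0,0],0.7],[[-0.017,-0.001,-0.1],[0,0,0],0.7]]'

```text
clock: 19.77
eef_pos: [0.3522, 0.0573, 0.0152]
eef_rot: [1.0, 0.031, -0.001, 0.0]
ft_force: [-0.2, -0.5, -0.6]
finger_gap: 0.0256
gripper_force: 0.0
```

Run:
```python
from h import *
rep()
im=imaging.grab_frame('wrist'); 
r=spotter.outline_of('tube_rack','wrist'); print([(a['bbox'],round(a['p'],2)) for a in r[:2]])
m=r[0]['mask']; c=cv2.findContours(m.astype(np.uint8),0,2)[0]; c=max(c,key=cv2.contourArea); print(cv2.approxPolyDP(c,4,True).reshape(-1,2).tolist())
print([np.round(F(p),1).tolist() for p in w('wrist',cv2.approxPolyDP(c,4,True).reshape(-1,2),.034)])
# finger tip: dark columns profile
g=im.max(2); 
for col in range(230,400,10):
    rows=np.nonzero(g[:,col]<70)[0]; print(col,rows[rows>180][:1],end=';')
for z in (0,.01,.02,.03,.04): print(z,np.round(proj('wrist',[[*Wd(-290,y),z] for y in (-169+9,-169-9)])).tolist())
```

```text
t 19.77 F [-295.9 -169.7] z 15.2 yaw-f -0.0 f [-0.2 -0.5 -0.6] gap 0.0256
[([221.8, 6.2, 412.5, 198.3], 0.82), ([622.9, 79.7, 640.0, 147.9], 0.18)]
[[221, 5], [229, 190], [389, 198], [413, 17]]
[[-172.1, -123.7], [-261.2, -119.0], [-265.9, -208.5], [-177.1, -213.4]]
230 [296];240 [290];250 [284];260 [269];270 [253];280 [250];290 [243];300 [294];310 [294];320 [295];330 [295];340 [297];350 [258];360 [252];370 [256];380 [280];390 [292];0 [[306.0, 217.0], [332.0, 217.0]]
0.01 [[305.0, 222.0], [332.0, 222.0]]
0.02 [[304.0, 228.0], [333.0, 228.0]]
0.03 [[304.0, 235.0], [334.0, 235.0]]
0.04 [[303.0, 242.0], [335.0, 242.0]]
```

Call:
apply_moves --rows '[[[0,0,-0.003],[0,0,0],0.7],[[0,0,-0.006],[0,0,0],0.7],[[0,0,-0.009],[0,0,0],0.7],[[0,0,-0.012],[0,0,0],0.7],[[0,0,-0.015],[0,0,0],0.7]]'

```text
clock: 20.28
eef_pos: [0.3535, 0.0574, 0.0079]
eef_rot: [1.0, 0.031, 0.0, -0.0]
ft_force: [0.6, 0.2, 0.2]
finger_gap: 0.0258
gripper_force: 0.0
```

Call:
apply_moves --rows '[[[0,0,-0.0025],[0,0,0],0.7],[[0,0,-0.005],[0,0,0],0.7],[[0,0,-0.0075],[0,0,0],0.7],[[0,0,-0.01],[0,0,0],0.7],[[0,0,-0.0125],[0,0,0],0.7]]'

```text
clock: 20.7
eef_pos: [0.3534, 0.0573, 0.0001]
eef_rot: [1.0, 0.031, -0.0, 0.0]
ft_force: [-0.5, -0.3, -0.3]
finger_gap: 0.0255
gripper_force: 0.0
```

Run:
```python
from h import *
rep(); im=imaging.grab_frame('wrist').astype(int); c=imaging.camera_params('wrist')
# bench edge column 150 and 450: red->grey
for col in (120,180,450,520):
    p=im[:,col]; red=(p[:,0]-p[:,2])>40; r=np.nonzero(red)[0].max(); print(col,r,np.round(F(w('wrist',[(col,r)],0)[0]),0), np.round(w('wrist',[(col,r)],0)[0],3))
s=imaging.grab_frame('scene').astype(int).max(2)
for r in range(178,226,2): print(r,''.join('#' if v<60 else ('+' if v<100 else '.') for v in s[r,235:300]))
for z in (0,.02,.04): print(z,np.round(proj('scene',[[*Wd(-294,y),z] for y in (-149,-170,-190)])).tolist())
```

```text
t 20.7 F [-294.7 -169.7] z 0.1 yaw-f -0.0 f [-0.5 -0.2 -0.3] gap 0.0255
120 297 [-342.  -31.] [0.297 0.193 0.   ]
180 300 [-345.  -72.] [0.297 0.152 0.   ]
450 300 [-345. -260.] [ 0.309 -0.036  0.   ]
520 318 [-360. -312.] [ 0.297 -0.088  0.   ]
178 #####################+++.........................................
180 #####################+++.........................................
182 +#+++################++++....++..................................
184 +#######################++++++++.................................
186 .+#############+++#########+##++.................................
188 .+#############+++###########+...................................
190 ...+++###########++#########+....................................
192 ......#########+...+########.....................................
194 .......########++..+#######+.....................................
196 .......++#################+......................................
198 ........+############++..........................................
200 ........+####++++####............................................
202 ........+#
[... 284 characters left out ...]
...+++++...........................................
212 .................................................................
214 .................................................................
216 .................................................................
218 .................................................................
220 .................................................................
222 .................................................................
224 .................................................................
0 [[246.0, 220.0], [251.0, 222.0], [255.0, 225.0]]
0.02 [[246.0, 213.0], [250.0, 216.0], [254.0, 218.0]]
0.04 [[245.0, 206.0], [250.0, 209.0], [254.0, 211.0]]
```

Call:
apply_moves --rows '[[[0,0,-0.0025],[0,0,0],0.7],[[0,0,-0.005],[0,0,0],0.7],[[0,0,-0.0075],[0,0,0],0.7],[[0,0,-0.01],[0,0,0],0.7],[[0,0,-0.0125],[0,0,0],0.7]]'

```text
clock: 21.22
eef_pos: [0.3533, 0.0573, -0.0074]
eef_rot: [1.0, 0.031, -0.0, 0.0]
ft_force: [-0.2, -0.7, 0.6]
finger_gap: 0.0255
gripper_force: 0.0
```

Call:
apply_moves --rows '[[[0,0,-0.0025],[0,0,0],0.7],[[0,0,-0.005],[0,0,0],0.7],[[0,0,-0.0075],[0,0,0],0.7],[[0,0,-0.01],[0,0,0],0.7],[[0,0,-0.0125],[0,0,0],0.7]]'

```text
clock: 21.63
eef_pos: [0.3534, 0.0574, -0.0149]
eef_rot: [1.0, 0.031, -0.0, -0.0]
ft_force: [0.3, 0.9, -0.1]
finger_gap: 0.0253
gripper_force: 0.0
```

Run:
```python
from h import *
rep()
s=imaging.grab_frame('scene').astype(int).max(2)
for r in range(180,226,2): print(r,''.join('#' if v<60 else ('+' if v<100 else '.') for v in s[r,235:300]))
for z in (0,.01,.02,.04): print(z,np.round(proj('scene',[[*Wd(-294,y),z] for y in (-149,-170,-190)])).tolist())
```

```text
t 21.63 F [-294.7 -169.7] z -14.9 yaw-f -0.0 f [ 0.3  0.9 -0.1] gap 0.0253
180 +++#################+++++........................................
182 ####################+++++........................................
184 #####################++++........................................
186 +##+#################+++.........................................
188 +##+##################++++...+++.................................
190 .+#######################++++++..................................
192 .+#############+++++#######+#+...................................
194 ...+#########################+...................................
196 .....+##########++.++#######+....................................
198 .....++#########+...+######+.....................................
200 ........+#######++++#######+.....................................
202 ........++################+......................................
204 .........#############+..........................................
206 .........####++.++###+...........................................
208 .........+###++..+###+...........................................
210 .........+###++..+###++..........................................
212 .........++++++..+###++..........................................
214 .................+###++..........................................
216 ..................+..............................................
218 .................................................................
220 .................................................................
222 .................................................................
224 .................................................................
0 [[246.0, 220.0], [251.0, 222.0], [255.0, 225.0]]
0.01 [[246.0, 216.0], [250.0, 219.0], [255.0, 222.0]]
0.02 [[246.0, 213.0], [250.0, 216.0], [254.0, 218.0]]
0.04 [[245.0, 206.0], [250.0, 209.0], [254.0, 211.0]]
```

Call:
apply_moves --rows '[[[0.008,0.005,0],[0,0,0],0.7],[[0.016,0.006,0],[0,0,0],0.7],[[0.026,0.0066,0],[0,0,0],0.7],[[0.038,0.0073,0],[0,0,0],0.7],[[0.05,0.008,0],[0,0,0],0.7]]'

```text
clock: 22.1
eef_pos: [0.3841, 0.0622, -0.0147]
eef_rot: [1.0, 0.031, -0.0, 0.0]
ft_force: [-1.4, -0.4, 1.2]
finger_gap: 0.0254
gripper_force: 0.7
```

```bash
cat >> h.py <<'E'
def cor(lab,z,cam='wrist'):
    imaging.grab_frame(cam); r=spotter.outline_of(lab,cam)
    if not r: print('none'); return
    m=r[0]['mask']; c=max(cv2.findContours(m.astype(np.uint8),0,2)[0],key=cv2.contourArea); a=cv2.approxPolyDP(c,4,True).reshape(-1,2)
    print(lab,round(r[0]['p'],2),[(q.tolist(),np.round(F(p),1).tolist()) for q,p in zip(a,w(cam,a,z))])
E
python3 - <<'E'
from h import *
rep(); cor('tube_rack',.034)
E
```

```text
t 22.1 F [-263.7 -166.8] z -14.7 yaw-f -0.0 f [-1.5 -0.3  1.2] gap 0.0254
tube_rack 0.58 [([199, 43], [-161.4, -119.5]), ([224, 250], [-250.5, -120.6]), ([408, 249], [-250.0, -208.8]), ([428, 42], [-161.2, -208.6])]
```

Call:
apply_moves --rows '[[[0.016,0.001,0],[0,0,0],0.7],[[0.032,0.002,0],[0,0,0],0.7],[[0.048,0.003,0],[0,0,0],0.7],[[0.064,0.004,0],[0,0,0],0.7],[[0.08,0.005,0],[0,0,0],0.7]]'

```text
clock: 22.62
eef_pos: [0.4325, 0.0652, -0.0147]
eef_rot: [1.0, 0.031, -0.0, -0.0]
ft_force: [-1.8, 0.3, 1.4]
finger_gap: 0.0254
gripper_force: 0.9
```

Call:
apply_moves --rows '[[[0.016,0.001,0],[0,0,0],0.7],[[0.032,0.002,0],[0,0,0],0.7],[[0.048,0.003,0],[0,0,0],0.7],[[0.064,0.004,0],[0,0,0],0.7],[[0.08,0.005,0],[0,0,0],0.7]]'

```text
clock: 23.03
eef_pos: [0.4804, 0.0682, -0.0148]
eef_rot: [1.0, 0.031, -0.0, -0.0]
ft_force: [-2.0, -0.7, 0.8]
finger_gap: 0.0258
gripper_force: 0.8
```

Call:
apply_moves --rows '[[[0.015,0.0009,0],[0,0,0],0.7],[[0.03,0.0019,0],[0,0,0],0.7],[[0.044,0.0027,0],[0,0,0],0.7],[[0.058,0.0036,0],[0,0,0],0.7],[[0.07,0.0043,0],[0,0,0],0.7]]'

```text
clock: 23.45
eef_pos: [0.5223, 0.0708, -0.0148]
eef_rot: [1.0, 0.031, 0.0, -0.0]
ft_force: [-1.6, -0.1, 1.6]
finger_gap: 0.0256
gripper_force: 0.8
```

Call:
apply_moves --rows '[[[0.004,0.0002,0],[0,0,0],0.7],[[0.006,0.0004,0],[0,0,0],0.7],[[0.008,0.0005,0],[0,0,0],0.7],[[0.0095,0.0006,0],[0,0,0],0.7],[[0.011,0.0007,0],[0,0,0],0.7]]'

```text
clock: 23.87
eef_pos: [0.5278, 0.0711, -0.0147]
eef_rot: [1.0, 0.031, -0.0, 0.0]
ft_force: [-1.0, -0.5, -0.4]
finger_gap: 0.0259
gripper_force: 0.4
```

Run:
```python
from h import *
rep(); cor('tube_rack',.034); cor('cool_pack',.058)
```

```text
t 23.87 F [-119.7 -166.8] z -14.7 yaw-f -0.0 f [-1.  -0.5 -0.4] gap 0.0259
tube_rack 0.81 [([200, 42], [-17.4, -119.9]), ([222, 248], [-105.7, -119.7]), ([406, 250], [-106.9, -207.8]), ([428, 43], [-17.9, -208.6])]
cool_pack 0.87 [([0, 0], [-10.9, -69.6]), ([0, 282], [-108.6, -38.3]), ([97, 282], [-108.8, -76.6]), ([125, 276], [-106.1, -88.3]), ([179, 229], [-85.9, -112.7]), ([184, 214], [-79.8, -115.4]), ([156, 33], [-19.4, -115.0]), ([140, 14], [-14.3, -111.0]), ([112, 0], [-10.6, -103.2])]
```

Call:
apply_moves --rows '[[[0.002,0.0001,0],[0,0,0],0.7],[[0.004,0.0002,0],[0,0,0],0.7],[[0.006,0.0004,0],[0,0,0],0.7],[[0.008,0.0005,0],[0,0,0],0.7],[[0.01,0.0006,0],[0,0,0],0.7]]'

```text
clock: 24.48
eef_pos: [0.5341, 0.0715, -0.0147]
eef_rot: [1.0, 0.031, -0.0, -0.0]
ft_force: [-1.5, 0.1, 1.6]
finger_gap: 0.0255
gripper_force: 0.9
```

Call:
apply_moves --rows '[[[0.0016,0.0001,0],[0,0,0],0.7],[[0.0032,0.0002,0],[0,0,0],0.7],[[0.0048,0.0003,0],[0,0,0],0.7],[[0.0064,0.0004,0],[0,0,0],0.7],[[0.008,0.0005,0],[0,0,0],0.7]]'

```text
clock: 24.9
eef_pos: [0.5388, 0.0718, -0.0147]
eef_rot: [1.0, 0.031, -0.0, 0.0]
ft_force: [-1.4, 0.0, 1.6]
finger_gap: 0.0258
gripper_force: 0.9
```

Call:
apply_moves --rows '[[[0.0008,0,0],[0,0,0],0.7],[[0.0016,0.0001,0],[0,0,0],0.7],[[0.0024,0.0002,0],[0,0,0],0.7],[[0.0032,0.0002,0],[0,0,0],0.7],[[0.004,0.0002,0],[0,0,0],0.7]]'

```text
clock: 25.32
eef_pos: [0.5412, 0.072, -0.0147]
eef_rot: [1.0, 0.031, -0.0, -0.0]
ft_force: [-1.1, 0.6, 1.1]
finger_gap: 0.0257
gripper_force: 0.8
```

Call:
apply_moves --rows '[[[0.0008,0,0],[0,0,0],0.7],[[0.0016,0.0001,0],[0,0,0],0.7],[[0.0024,0.0002,0],[0,0,0],0.7],[[0.0032,0.0002,0],[0,0,0],0.7],[[0.004,0.0002,0],[0,0,0],0.7]]'

```text
clock: 25.73
eef_pos: [0.5436, 0.0721, -0.0147]
eef_rot: [1.0, 0.031, 0.0, -0.0]
ft_force: [-1.6, -0.0, -0.1]
finger_gap: 0.0255
gripper_force: 0.7
```

Call:
apply_moves --rows '[[[0.0005,0,0],[0,0,0],0.7],[[0.001,0.0001,0],[0,0,0],0.7],[[0.0015,0.0001,0],[0,0,0],0.7],[[0.002,0.0001,0],[0,0,0],0.7],[[0.0025,0.0002,0],[0,0,0],0.7]]'

```text
clock: 26.15
eef_pos: [0.5451, 0.0722, -0.0147]
eef_rot: [1.0, 0.031, 0.0, 0.0]
ft_force: [-1.4, -1.1, 0.4]
finger_gap: 0.0258
gripper_force: 0.6
```

Call:
apply_moves --rows '[[[0.0006,0,0],[0,0,0],0.7],[[0.0012,0.0001,0],[0,0,0],0.7],[[0.0018,0.0001,0],[0,0,0],0.7],[[0.0024,0.0002,0],[0,0,0],0.7],[[0.003,0.0002,0],[0,0,0],0.7]]'

```text
clock: 26.57
eef_pos: [0.5451, 0.0722, -0.0148]
eef_rot: [1.0, 0.031, -0.002, 0.0]
ft_force: [-17.8, -1.8, 13.6]
finger_gap: 0.0258
gripper_force: 9.2
```

Call:
apply_moves --rows '[[[-0.02,-0.0012,0],[0,0,0],0.7],[[-0.045,-0.0028,0],[0,0,0],0.7],[[-0.045,-0.0028,0.05],[0,0,0],0.7],[[-0.045,-0.0028,0.1],[0,0,0],0.7],[[-0.045,-0.0028,0.13],[0,0,0],0.7]]'

```text
clock: 26.98
eef_pos: [0.5208, 0.0707, 0.0661]
eef_rot: [1.0, 0.031, 0.001, -0.0]
ft_force: [0.6, 0.3, 0.2]
finger_gap: 0.0257
gripper_force: 0.0
```

Call:
apply_moves --rows '[[[0.02,-0.025,0],[0,0,0.158],0.7],[[0.05,-0.05,0],[0,0,0.316],0.7],[[0.08,-0.075,0],[0,0,0.474],0.7],[[0.11,-0.1,0],[0,0,0.632],0.7],[[0.1405,-0.1217,0],[0,0,0.79],0.7]]'

```text
clock: 27.4
eef_pos: [0.6051, -0.0034, 0.0634]
eef_rot: [0.941, 0.337, 0.0, 0.0]
ft_force: [0.2, -0.2, 0.2]
finger_gap: 0.0259
gripper_force: 0.0
```

Call:
apply_moves --rows '[[[0,0,0],[0,0,0.158],0.7],[[0,0,0],[0,0,0.316],0.7],[[0,0,0],[0,0,0.474],0.7],[[0,0,0],[0,0,0.632],0.7],[[0,0,0],[0,0,0.79],0.7]]'

```text
clock: 27.82
eef_pos: [0.6043, -0.0025, 0.0632]
eef_rot: [0.793, 0.609, 0.0, 0.0]
ft_force: [-0.4, 0.4, -0.2]
finger_gap: 0.0255
gripper_force: 0.0
```

Call:
apply_moves --rows '[[[0,0,0],[0,0,0.15],0.7],[[0,0,0],[0,0,0.3],0.7],[[0,0,0],[0,0,0.42],0.7],[[0,0,0],[0,0,0.42],0.7],[[0,0,0],[0,0,0.42],0.7]]'

```text
clock: 28.23
eef_pos: [0.6043, -0.0024, 0.0633]
eef_rot: [0.686, 0.727, 0.0, 0.0]
ft_force: [-0.2, 0.1, -0.5]
finger_gap: 0.0255
gripper_force: 0.0
```

Run:
```python
from h import *
rep(-48,-245); cor('tube_rack',.034); cor('cool_pack',.058)
```

```text
t 28.23 F [ -48.  -244.9] z 63.3 yaw-f 1.567 f [-0.2  0.1 -0.5] gap 0.0255
shift units [ 0.     -0.0002]
tube_rack 0.56 [([249, 27], [-88.7, -120.0]), ([258, 168], [-89.0, -207.7]), ([383, 168], [-0.9, -208.1]), ([393, 25], [-0.3, -119.3])]
none
```

Call:
apply_moves --rows '[[[0,0,-0.04],[0,0,0.005],0.7],[[0,0,-0.08],[0,0,0.005],0.7],[[0,0,-0.11],[0,0,0.005],0.7],[[0,0,-0.13],[0,0,0.005],0.7],[[0,0,-0.13],[0,0,0.005],0.7]]'

```text
clock: 28.85
eef_pos: [0.6028, -0.0023, -0.0172]
eef_rot: [0.684, 0.73, -0.001, -0.001]
ft_force: [-1.1, -0.9, 0.1]
finger_gap: 0.0257
gripper_force: 0.0
```

Call:
apply_moves --rows '[[[-0.0007,0.012,0],[0,0,0],0.7],[[-0.0013,0.024,0],[0,0,0],0.7],[[-0.0019,0.034,0],[0,0,0],0.7],[[-0.0024,0.042,0],[0,0,0],0.7],[[-0.0028,0.05,0],[0,0,0],0.7]]'

```text
clock: 29.27
eef_pos: [0.6029, 0.0283, -0.0138]
eef_rot: [0.683, 0.73, 0.0, 0.001]
ft_force: [1.0, -3.0, 1.3]
finger_gap: 0.0251
gripper_force: 0.8
```

Call:
apply_moves --rows '[[[-0.0003,0.007,0],[0,0,0],0.7],[[-0.0006,0.013,0],[0,0,0],0.7],[[-0.0009,0.018,0],[0,0,0],0.7],[[-0.0012,0.022,0],[0,0,0],0.7],[[-0.0014,0.025,0],[0,0,0],0.7]]'

```text
clock: 29.68
eef_pos: [0.6016, 0.0428, -0.0147]
eef_rot: [0.684, 0.73, 0.0, 0.0]
ft_force: [0.5, -2.6, 1.5]
finger_gap: 0.0257
gripper_force: 0.8
```

Call:
apply_moves --rows '[[[-0.0001,0.0015,0],[0,0,0],0.7],[[-0.0002,0.003,0],[0,0,0],0.7],[[-0.0003,0.0045,0],[0,0,0],0.7],[[-0.0003,0.006,0],[0,0,0],0.7],[[-0.0004,0.007,0],[0,0,0],0.7]]'

```text
clock: 30.1
eef_pos: [0.6014, 0.0468, -0.0147]
eef_rot: [0.684, 0.73, -0.0, -0.0]
ft_force: [0.9, -1.6, 1.0]
finger_gap: 0.0256
gripper_force: 0.8
```

Run:
```python
from h import *
rep(); cor('tube_rack',.034); cor('cool_pack',.058)
```

```text
t 30.1 F [ -47.8 -195.6] z -14.7 yaw-f 1.574 f [ 0.8 -1.6  1. ] gap 0.0256
tube_rack 0.69 [([205, 42], [-90.8, -94.0]), ([227, 250], [-90.2, -183.2]), ([414, 249], [-0.8, -182.4]), ([436, 42], [-1.0, -93.7])]
cool_pack 0.95 [([127, 0], [-104.9, -87.3]), ([156, 22], [-97.1, -93.0]), ([203, 44], [-83.3, -99.1]), ([407, 41], [-18.8, -98.0]), ([456, 1], [-4.9, -87.2])]
```

Call:
apply_moves --rows '[[[0,0.001,0],[0,0,0],0.7],[[-0.0001,0.002,0],[0,0,0],0.7],[[-0.0001,0.003,0],[0,0,0],0.7],[[-0.0002,0.004,0],[0,0,0],0.7],[[-0.0003,0.005,0],[0,0,0],0.7]]'

```text
clock: 30.72
eef_pos: [0.6011, 0.0499, -0.0148]
eef_rot: [0.684, 0.73, -0.0, -0.0]
ft_force: [-1.8, -2.1, -0.8]
finger_gap: 0.0257
gripper_force: 1.5
```

Call:
apply_moves --rows '[[[0,0.0005,0],[0,0,0],0.7],[[-0.0001,0.001,0],[0,0,0],0.7],[[-0.0001,0.0015,0],[0,0,0],0.7],[[-0.0001,0.002,0],[0,0,0],0.7],[[-0.0002,0.0025,0],[0,0,0],0.7]]'

```text
clock: 31.13
eef_pos: [0.6008, 0.0501, -0.0148]
eef_rot: [0.684, 0.73, -0.001, 0.0]
ft_force: [-3.4, -13.3, 0.4]
finger_gap: 0.0251
gripper_force: 6.1
```

Run:
```python
from h import *
rep(); im=imaging.grab_frame('wrist'); save(im,'w9.png')
for c in (240,320,400): print(c,[im[r,c].tolist() for r in range(16,60,2)])
for z in (0,.034,.058): print(z,np.round(proj('wrist',[[*Wd(x,-90),z] for x in (-80,-45,-10)]),1).tolist())
cor('tube_rack',.034);cor('cool_pack',.058)
t=imaging.grab_frame('top'); save(t,'top3.png')
for r in (178,188,198): print(r,[t[r,c].tolist() for c in range(204,216)])
print(np.round(proj('top',[[*Wd(x,0),z] for x in (-20,-60,-100) for z in (.034,.058,0)]),1).tolist())
```

```text
t 31.13 F [ -48.2 -192.3] z -14.8 yaw-f 1.574 f [ -4.2 -13.    0.4] gap 0.0251
240 [[195, 192, 182], [192, 190, 181], [156, 154, 144], [92, 90, 87], [107, 105, 102], [97, 94, 89], [95, 96, 89], [94, 94, 90], [94, 91, 86], [93, 91, 84], [90, 89, 83], [91, 90, 85], [82, 80, 78], [169, 156, 128], [175, 164, 131], [177, 163, 133], [172, 156, 129], [171, 157, 130], [175, 160, 130], [168, 150, 123], [180, 166, 143], [199, 195, 184]]
320 [[200, 198, 185], [195, 194, 182], [199, 197, 187], [113, 109, 103], [109, 109, 103], [107, 106, 99], [100, 96, 92], [97, 97, 91], [94, 95, 87], [96, 94, 87], [98, 93, 87], [96, 96, 87], [88, 88, 86], [159, 148, 123], [175, 162, 135], [174, 158, 131], [176, 164, 135], [182, 166, 137], [177, 167, 136], [182, 168, 141], [182, 169, 140], [200, 189, 151]]
400 [[195, 195, 184], [194, 193, 183], [192, 194, 178], [117, 113, 107], [112, 111, 105], [110, 111, 102], [102, 100, 94], [101, 100, 96], [97, 98, 91], [98, 95, 90], [96, 92, 89], [96, 91, 87], [91, 93, 83], [148, 134, 117], [177, 163, 135], [175, 161, 135], [171, 158, 135], [179, 165, 136], [179, 162, 134], 
[... 413 characters left out ...]
, [181, 184, 184], [197, 198, 192], [201, 206, 200], [202, 207, 201], [202, 207, 201], [201, 206, 200], [202, 207, 202], [202, 207, 201]]
188 [[201, 207, 206], [201, 207, 206], [202, 206, 205], [200, 206, 203], [182, 186, 186], [202, 204, 198], [202, 207, 201], [202, 207, 202], [202, 207, 203], [202, 207, 203], [201, 206, 203], [201, 207, 204]]
198 [[201, 207, 205], [202, 207, 205], [202, 207, 206], [200, 204, 203], [162, 166, 164], [201, 204, 197], [201, 206, 201], [201, 206, 202], [202, 206, 204], [201, 207, 205], [201, 206, 205], [201, 206, 205]]
[[209.5, 174.1], [207.7, 172.0], [211.8, 176.9], [209.3, 187.2], [207.6, 185.4], [211.7, 189.8], [209.2, 200.6], [207.5, 198.9], [211.6, 202.8]]
```

Run:
```python
from h import *
a=cv2.imread('pics/top2.png')[:,:,1].astype(np.float32);b=cv2.imread('pics/top3.png')[:,:,1].astype(np.float32)
for n,i in(('2',a),('3',b)):
    s=205-i[172:204,205:212]; s[s<0]=0
    print(n,'dip col',round((s*np.arange(205,212)).sum()/s.sum(),2),np.round(i[172:204,204:213].mean(0)).tolist())
    # corner rows: top edge of pack against long rail
    s=205-i[160:170,214:236]; print('rows',np.round(i[158:172,214:236].mean(1)).tolist())
    print('right',np.round(i[178:200,232:248].mean(0)).tolist()); print('bottom',np.round(i[196:210,214:234].mean(1)).tolist())
print(np.round(proj('top',[[*Wd(-60,-92),.058],[*Wd(-60,-92),0],[*Wd(0,-46),.058],[*Wd(-112,-46),.058],[*Wd(-112,-46),0]]),2).tolist())
```

```text
2 dip col 208.23 [193.0, 199.0, 200.0, 202.0, 184.0, 194.0, 197.0, 199.0, 199.0]
rows [185.0, 201.0, 193.0, 187.0, 187.0, 189.0, 202.0, 196.0, 197.0, 202.0, 202.0, 202.0, 202.0, 202.0]
right [202.0, 202.0, 202.0, 202.0, 202.0, 202.0, 201.0, 184.0, 120.0, 103.0, 84.0, 77.0, 76.0, 77.0, 77.0, 79.0]
bottom [202.0, 202.0, 202.0, 202.0, 202.0, 200.0, 176.0, 111.0, 101.0, 92.0, 73.0, 62.0, 66.0, 85.0]
3 dip col 208.44 [197.0, 203.0, 205.0, 206.0, 188.0, 198.0, 201.0, 203.0, 203.0]
rows [189.0, 205.0, 197.0, 191.0, 190.0, 192.0, 206.0, 200.0, 202.0, 206.0, 206.0, 206.0, 206.0, 206.0]
right [206.0, 206.0, 206.0, 199.0, 187.0, 175.0, 164.0, 144.0, 87.0, 81.0, 82.0, 80.0, 84.0, 86.0, 89.0, 91.0]
bottom [206.0, 206.0, 206.0, 206.0, 206.0, 204.0, 180.0, 113.0, 102.0, 94.0, 75.0, 65.0, 67.0, 84.0]
[[239.59, 184.45], [242.24, 188.91], [223.67, 164.88], [223.55, 202.57], [226.95, 206.25]]
```

Call:
apply_moves --rows '[[[0.001,-0.018,0],[0,0,0],0.7],[[0.0026,-0.042,0],[0,0,0],0.7],[[0.0026,-0.042,0.05],[0,0,0],0.7],[[0.0026,-0.042,0.1],[0,0,0],0.7],[[0.0026,-0.042,0.14],[0,0,0],0.7]]'

```text
clock: 31.85
eef_pos: [0.603, 0.0249, 0.0712]
eef_rot: [0.684, 0.73, 0.0, 0.0]
ft_force: [0.6, 1.0, 0.1]
finger_gap: 0.0257
gripper_force: 0.0
```

Call:
apply_moves --rows '[[[-0.03,-0.026,0],[0,0,-0.158],0.7],[[-0.07,-0.06,0],[0,0,-0.316],0.7],[[-0.11,-0.095,0],[0,0,-0.474],0.7],[[-0.15,-0.13,0],[0,0,-0.632],0.7],[[-0.19,-0.165,0],[0,0,-0.79],0.7]]'

```text
clock: 32.27
eef_pos: [0.4874, -0.0744, 0.0694]
eef_rot: [0.875, 0.484, 0.0, 0.0]
ft_force: [-0.3, 0.3, -0.2]
finger_gap: 0.0257
gripper_force: 0.0
```

Call:
apply_moves --rows '[[[-0.04,-0.034,0],[0,0,-0.158],0.7],[[-0.08,-0.068,0],[0,0,-0.316],0.7],[[-0.12,-0.102,0],[0,0,-0.474],0.7],[[-0.155,-0.13,0],[0,0,-0.632],0.7],[[-0.185,-0.1587,0],[0,0,-0.79],0.7]]'

```text
clock: 32.68
eef_pos: [0.3761, -0.1694, 0.0695]
eef_rot: [0.981, 0.193, 0.0, 0.0]
ft_force: [0.4, 0.4, 0.6]
finger_gap: 0.0258
gripper_force: 0.0
```

Call:
apply_moves --rows '[[[0,0,0],[0,0,-0.15],0.7],[[0,0,0],[0,0,-0.3],0.7],[[0,0,0],[0,0,-0.422],0.7],[[0,0,0],[0,0,-0.422],0.7],[[0,0,0],[0,0,-0.422],0.7]]'

```text
clock: 33.1
eef_pos: [0.3776, -0.1686, 0.0694]
eef_rot: [0.999, 0.033, 0.0, 0.0]
ft_force: [-0.1, 0.4, 0.6]
finger_gap: 0.0257
gripper_force: 0.0
```

Run:
```python
from h import *
rep(-285,-396); cor('cryo_box',.048); cor('cryo_box',.0)
```

```text
t 33.1 F [-284.6 -396.7] z 69.4 yaw-f 0.005 f [-0.1  0.4  0.6] gap 0.0257
shift units [-0.0008  0.0012]
cryo_box 0.97 [([372, 33], [-164.3, -426.9]), ([257, 42], [-169.3, -358.3]), ([250, 47], [-172.0, -353.9]), ([269, 166], [-244.3, -362.0]), ([377, 156], [-237.3, -434.6])]
cryo_box 0.9 [([370, 31], [-152.8, -432.9]), ([251, 46], [-162.9, -344.7]), ([270, 166], [-253.3, -354.7]), ([344, 163], [-250.6, -416.7]), ([377, 155], [-243.8, -443.9]), ([376, 39], [-158.0, -437.7])]
```

Call:
apply_moves --rows '[[[0,0,-0.04],[0,0,-0.006],0.7],[[0,0,-0.08],[0,0,-0.006],0.7],[[0,0,-0.11],[0,0,-0.006],0.7],[[0,0,-0.1355],[0,0,-0.006],0.7],[[0,0,-0.1355],[0,0,-0.006],0.7]]'

```text
clock: 33.72
eef_pos: [0.3763, -0.1673, -0.0143]
eef_rot: [1.0, 0.03, -0.002, -0.001]
ft_force: [0.4, -0.7, 0.4]
finger_gap: 0.0257
gripper_force: 0.0
```

Call:
apply_moves --rows '[[[0.012,0.0007,0],[0,0,0],0.7],[[0.024,0.0015,0],[0,0,0],0.7],[[0.036,0.0022,0],[0,0,0],0.7],[[0.048,0.003,0],[0,0,0],0.7],[[0.06,0.0037,0],[0,0,0],0.7]]'

```text
clock: 34.13
eef_pos: [0.4148, -0.1659, -0.0114]
eef_rot: [1.0, 0.03, 0.0, 0.0]
ft_force: [-2.1, 0.4, 1.1]
finger_gap: 0.0256
gripper_force: 0.9
```

Call:
apply_moves --rows '[[[0.014,0.0009,0],[0,0,0],0.7],[[0.028,0.0017,0],[0,0,0],0.7],[[0.042,0.0026,0],[0,0,0],0.7],[[0.056,0.0035,0],[0,0,0],0.7],[[0.07,0.0043,0],[0,0,0],0.7]]'

```text
clock: 34.55
eef_pos: [0.4565, -0.1632, -0.012]
eef_rot: [1.0, 0.03, -0.0, -0.0]
ft_force: [-1.5, -0.4, 2.2]
finger_gap: 0.0257
gripper_force: 1.0
```

Call:
apply_moves --rows '[[[0.015,0.0009,0],[0,0,0],0.7],[[0.03,0.0019,0],[0,0,0],0.7],[[0.046,0.0028,0],[0,0,0],0.7],[[0.061,0.0038,0],[0,0,0],0.7],[[0.076,0.0047,0],[0,0,0],0.7]]'

```text
clock: 34.97
eef_pos: [0.5021, -0.1604, -0.0121]
eef_rot: [1.0, 0.03, -0.0, -0.0]
ft_force: [-1.9, 0.1, 0.5]
finger_gap: 0.0255
gripper_force: 1.0
```

Run:
```python
from h import *
rep(); cor('cryo_box',.048)
```

```text
t 34.97 F [-159.7 -396.2] z -12.1 yaw-f -0.003 f [-1.9  0.3  0.5] gap 0.0255
cryo_box 0.95 [([423, 80], [-71.9, -434.1]), ([415, 75], [-70.2, -431.0]), ([227, 79], [-71.3, -362.1]), ([224, 113], [-83.3, -359.8]), ([240, 254], [-142.7, -361.0]), ([279, 260], [-145.7, -378.0]), ([404, 258], [-144.9, -433.2]), ([419, 161], [-101.9, -435.6])]
```

Call:
apply_moves --rows '[[[0.016,0.001,0],[0,0,0.004],0.7],[[0.032,0.002,0],[0,0,0.004],0.7],[[0.048,0.003,0],[0,0,0.004],0.7],[[0.063,0.0039,0],[0,0,0.004],0.7],[[0.076,0.0047,0],[0,0,0.004],0.7]]'

```text
clock: 35.48
eef_pos: [0.5471, -0.1576, -0.0122]
eef_rot: [1.0, 0.031, -0.0, -0.0]
ft_force: [-1.3, -0.5, -1.0]
finger_gap: 0.0255
gripper_force: 0.5
```

Call:
apply_moves --rows '[[[0.008,0.0005,0],[0,0,0],0.7],[[0.014,0.0009,0],[0,0,0],0.7],[[0.019,0.0012,0],[0,0,0],0.7],[[0.023,0.0014,0],[0,0,0],0.7],[[0.026,0.0016,0],[0,0,0],0.7]]'

```text
clock: 35.9
eef_pos: [0.5625, -0.1567, -0.0121]
eef_rot: [1.0, 0.031, -0.0, -0.0]
ft_force: [-1.5, 0.6, -0.4]
finger_gap: 0.0255
gripper_force: 0.4
```

Call:
apply_moves --rows '[[[0.0016,0.0001,0],[0,0,0],0.7],[[0.0032,0.0002,0],[0,0,0],0.7],[[0.0045,0.0003,0],[0,0,0],0.7],[[0.0055,0.0003,0],[0,0,0],0.7],[[0.0065,0.0004,0],[0,0,0],0.7]]'

```text
clock: 36.32
eef_pos: [0.5663, -0.1565, -0.012]
eef_rot: [1.0, 0.031, -0.0, -0.0]
ft_force: [-0.8, -0.2, -0.0]
finger_gap: 0.0256
gripper_force: 0.4
```

Run:
```python
from h import *
rep(); cor('cryo_box',.048)
```

```text
t 36.32 F [ -95.4 -396.4] z -12.0 yaw-f 0.0 f [-0.8 -0.2 -0. ] gap 0.0256
cryo_box 0.68 [([228, 77], [-6.8, -362.3]), ([223, 98], [-14.0, -359.8]), ([239, 254], [-78.8, -360.5]), ([248, 260], [-81.8, -364.3]), ([404, 259], [-81.3, -433.3]), ([415, 211], [-58.8, -436.0]), ([424, 80], [-7.8, -434.3]), ([414, 75], [-6.1, -430.4])]
```

Call:
apply_moves --rows '[[[0.0012,0.0001,0],[0,0,0],0.7],[[0.0024,0.0002,0],[0,0,0],0.7],[[0.0036,0.0002,0],[0,0,0],0.7],[[0.0048,0.0003,0],[0,0,0],0.7],[[0.006,0.0004,0],[0,0,0],0.7]]'

```text
clock: 36.83
eef_pos: [0.57, -0.1563, -0.012]
eef_rot: [1.0, 0.031, -0.0, 0.0]
ft_force: [-0.6, -0.1, 0.2]
finger_gap: 0.0251
gripper_force: 0.8
```

Call:
apply_moves --rows '[[[0.0006,0,0],[0,0,0],0.7],[[0.0012,0.0001,0],[0,0,0],0.7],[[0.0018,0.0001,0],[0,0,0],0.7],[[0.0024,0.0002,0],[0,0,0],0.7],[[0.003,0.0002,0],[0,0,0],0.7]]'

```text
clock: 37.25
eef_pos: [0.5716, -0.1561, -0.012]
eef_rot: [1.0, 0.031, -0.0, -0.0]
ft_force: [-7.4, -0.5, 5.3]
finger_gap: 0.0259
gripper_force: 3.3
```

Run:
```python
from h import *
rep()
t=cv2.imread('pics/top0.png')[:,:,::-1].astype(int)
m=((t[:,:,2]-t[:,:,0])>5)&(t.max(2)<150); m=m[138:200,370:450]
for z in (0,.06,.12):
    for r in (10,20,30,40,48,52): 
        cs=np.nonzero(m[r])[0]
        if len(cs): print(z,r+138,cs.min()+370,np.round(F(w('top',[(cs.min()+370,r+138)],z)[0]),0),end=' | ')
    print()
```

```text
t 37.25 F [ -90.1 -396.3] z -12.0 yaw-f 0.0 f [-7.4 -0.   5.3] gap 0.0259
0 148 390 [  57. -551.] | 0 158 386 [  25. -536.] | 0 168 387 [  -7. -537.] | 0 178 385 [ -38. -529.] | 0 186 404 [ -65. -586.] | 0 190 430 [ -80. -665.] | 
0.06 148 390 [  38. -537.] | 0.06 158 386 [   7. -523.] | 0.06 168 387 [ -23. -524.] | 0.06 178 385 [ -53. -516.] | 0.06 186 404 [ -79. -570.] | 0.06 190 430 [ -93. -646.] | 
0.12 148 390 [  18. -523.] | 0.12 158 386 [ -11. -510.] | 0.12 168 387 [ -40. -510.] | 0.12 178 385 [ -68. -503.] | 0.12 186 404 [ -93. -554.] | 0.12 190 430 [-106. -626.] |
```

Call:
apply_moves --rows '[[[-0.02,-0.0012,0],[0,0,0],0.7],[[-0.045,-0.0028,0],[0,0,0],0.7],[[-0.045,-0.0028,0.05],[0,0,0],0.7],[[-0.045,-0.0028,0.1],[0,0,0],0.7],[[-0.045,-0.0028,0.14],[0,0,0],0.7]]'

```text
clock: 37.67
eef_pos: [0.545, -0.1579, 0.0739]
eef_rot: [1.0, 0.031, 0.001, 0.0]
ft_force: [0.1, -0.4, 0.6]
finger_gap: 0.0259
gripper_force: 0.0
```

Call:
apply_moves --rows '[[[0.02,-0.02,0],[0,0,0.158],0.7],[[0.05,-0.04,0],[0,0,0.316],0.7],[[0.08,-0.06,0],[0,0,0.474],0.7],[[0.11,-0.08,0],[0,0,0.632],0.7],[[0.1323,-0.0915,0],[0,0,0.79],0.7]]'

```text
clock: 38.08
eef_pos: [0.6253, -0.2138, 0.072]
eef_rot: [0.941, 0.338, 0.0, 0.0]
ft_force: [-0.9, -0.0, 0.2]
finger_gap: 0.0257
gripper_force: 0.0
```

Call:
apply_moves --rows '[[[0,0,0],[0,0,0.158],0.7],[[0,0,0],[0,0,0.316],0.7],[[0,0,0],[0,0,0.474],0.7],[[0,0,0],[0,0,0.632],0.7],[[0,0,0],[0,0,0.79],0.7]]'

```text
clock: 38.5
eef_pos: [0.6243, -0.2127, 0.0719]
eef_rot: [0.793, 0.609, 0.0, 0.0]
ft_force: [0.3, 0.0, 1.1]
finger_gap: 0.0257
gripper_force: 0.0
```

Call:
apply_moves --rows '[[[0,0,0],[0,0,0.15],0.7],[[0,0,0],[0,0,0.3],0.7],[[0,0,0],[0,0,0.42],0.7],[[0,0,0],[0,0,0.42],0.7],[[0,0,0],[0,0,0.42],0.7]]'

```text
clock: 38.92
eef_pos: [0.6242, -0.2127, 0.0719]
eef_rot: [0.686, 0.728, 0.0, 0.0]
ft_force: [-0.0, 0.3, -0.5]
finger_gap: 0.0256
gripper_force: 0.0
```

Run:
```python
from h import *
rep(-40,-456); cor('cryo_box',.048)
im=imaging.grab_frame('wrist'); save(im,'w10.png')
# rail inner edge top (z .034): right side bright; scan rows
for r in (20,60,110,230,250):
    g=im[r,:,1].astype(int); print(r,g[330:460:5].tolist())
print(np.round(proj('wrist',[[*Wd(0,y),z] for y in (-300,-350,-400,-440) for z in (0,.034)])).tolist())
```

```text
t 38.92 F [ -41.1 -456. ] z 71.9 yaw-f 1.568 f [-0.   0.4 -0.5] gap 0.0256
shift units [0.0018 0.0001]
cryo_box 0.91 [([264, 76], [-73.5, -359.4]), ([259, 91], [-77.2, -368.2]), ([266, 189], [-76.4, -432.7]), ([370, 191], [-3.4, -434.4]), ([376, 78], [-3.2, -360.9])]
20 [65, 65, 66, 68, 74, 73, 74, 50, 60, 82, 189, 222, 227, 224, 229, 223, 222, 223, 225, 153, 73, 75, 77, 74, 82, 84]
60 [73, 76, 80, 73, 77, 80, 73, 59, 87, 90, 230, 225, 227, 192, 226, 226, 226, 222, 235, 81, 82, 80, 77, 86, 82, 79]
110 [232, 235, 235, 214, 212, 214, 216, 217, 213, 230, 225, 231, 219, 232, 232, 232, 235, 237, 76, 74, 74, 77, 76, 79, 79, 78]
230 [86, 78, 71, 70, 80, 81, 73, 126, 82, 79, 84, 81, 84, 76, 73, 80, 77, 76, 76, 74, 69, 74, 51, 60, 48, 54]
250 [68, 67, 75, 15, 90, 83, 135, 69, 71, 69, 68, 67, 74, 78, 77, 77, 73, 74, 77, 47, 55, 43, 42, 48, 51, 49]
[[373.0, -7.0], [383.0, -28.0], [369.0, 69.0], [378.0, 62.0], [366.0, 135.0], [374.0, 139.0], [364.0, 182.0], [371.0, 193.0]]
```

Call:
apply_moves --rows '[[[0,0,-0.04],[0,0,0.003],0.7],[[0,0,-0.08],[0,0,0.003],0.7],[[0,0,-0.115],[0,0,0.003],0.7],[[0,0,-0.14],[0,0,0.003],0.7],[[0,0,-0.14],[0,0,0.003],0.7]]'

```text
clock: 39.48
eef_pos: [0.6225, -0.212, -0.0154]
eef_rot: [0.684, 0.729, -0.001, -0.002]
ft_force: [-0.6, 1.1, -0.5]
finger_gap: 0.0255
gripper_force: 0.0
```

Call:
apply_moves --rows '[[[-0.0004,0.008,0],[0,0,0],0.7],[[-0.0008,0.018,0],[0,0,0],0.7],[[-0.0014,0.03,0],[0,0,0],0.7],[[-0.002,0.044,0],[0,0,0],0.7],[[-0.0027,0.06,0],[0,0,0],0.7]]'

```text
clock: 39.9
eef_pos: [0.623, -0.1761, -0.0109]
eef_rot: [0.684, 0.73, 0.0, 0.001]
ft_force: [0.5, -2.3, 2.5]
finger_gap: 0.0259
gripper_force: 1.1
```

Call:
apply_moves --rows '[[[-0.0007,0.016,0],[0,0,0],0.7],[[-0.0014,0.032,0],[0,0,0],0.7],[[-0.0021,0.048,0],[0,0,0],0.7],[[-0.0028,0.064,0],[0,0,0],0.7],[[-0.0036,0.08,0],[0,0,0],0.7]]'

```text
clock: 40.32
eef_pos: [0.6203, -0.1277, -0.012]
eef_rot: [0.684, 0.73, -0.0, -0.0]
ft_force: [-0.1, -2.4, 2.0]
finger_gap: 0.0256
gripper_force: 1.2
```

Run:
```python
from h import *
rep(); cor('cryo_box',.048); cor('tube_rack',.034)
```

```text
t 40.32 F [ -39.8 -370.9] z -12.0 yaw-f 1.574 f [-0.2 -2.4  2. ] gap 0.0256
cryo_box 0.85 [([218, 78], [-75.5, -282.5]), ([214, 97], [-77.6, -289.1]), ([235, 257], [-75.1, -355.5]), ([383, 261], [-9.9, -357.2]), ([401, 255], [-2.2, -354.3]), ([419, 92], [-1.3, -287.1]), ([414, 77], [-3.7, -281.9])]
none
```

Call:
apply_moves --rows '[[[-0.0007,0.016,0],[0,0,0],0.7],[[-0.0014,0.032,0],[0,0,0],0.7],[[-0.0021,0.048,0],[0,0,0],0.7],[[-0.0028,0.064,0],[0,0,0],0.7],[[-0.0036,0.08,0],[0,0,0],0.7]]'

```text
clock: 40.93
eef_pos: [0.618, -0.0795, -0.0121]
eef_rot: [0.684, 0.73, -0.0, -0.0]
ft_force: [-1.9, -1.8, -0.5]
finger_gap: 0.0257
gripper_force: 0.7
```

Call:
apply_moves --rows '[[[-0.0007,0.015,0],[0,0,0],0.7],[[-0.0013,0.029,0],[0,0,0],0.7],[[-0.0018,0.041,0],[0,0,0],0.7],[[-0.0023,0.051,0],[0,0,0],0.7],[[-0.0027,0.059,0],[0,0,0],0.7]]'

```text
clock: 41.35
eef_pos: [0.6165, -0.0446, -0.012]
eef_rot: [0.684, 0.73, -0.0, -0.0]
ft_force: [-1.5, -2.0, 0.7]
finger_gap: 0.0255
gripper_force: 0.9
```

Call:
apply_moves --rows '[[[-0.0003,0.005,0],[0,0,0],0.7],[[-0.0005,0.009,0],[0,0,0],0.7],[[-0.0006,0.012,0],[0,0,0],0.7],[[-0.0007,0.0145,0],[0,0,0],0.7],[[-0.0008,0.0165,0],[0,0,0],0.7]]'

```text
clock: 41.77
eef_pos: [0.6161, -0.0355, -0.012]
eef_rot: [0.684, 0.73, -0.0, -0.0]
ft_force: [-1.2, -2.4, -1.0]
finger_gap: 0.0256
gripper_force: 1.0
```

Run:
```python
from h import *
rep(); cor('cryo_box',.048); cor('tube_rack',.034)
```

```text
t 41.77 F [ -38.3 -278.6] z -12.0 yaw-f 1.573 f [-1.3 -2.3 -1. ] gap 0.0256
none
tube_rack 0.65 [([178, 0], [-90.5, -162.1]), ([184, 52], [-90.7, -180.0]), ([216, 63], [-78.3, -184.0]), ([384, 64], [-10.2, -184.2]), ([407, 52], [-1.3, -179.8]), ([412, 0], [-1.1, -161.9])]
```

Call:
apply_moves --rows '[[[-0.0001,0.002,0],[0,0,0],0.7],[[-0.0002,0.004,0],[0,0,0],0.7],[[-0.0003,0.006,0],[0,0,0],0.7],[[-0.0004,0.0075,0],[0,0,0],0.7],[[-0.0005,0.009,0],[0,0,0],0.7]]'

```text
clock: 42.38
eef_pos: [0.6159, -0.03, -0.0119]
eef_rot: [0.684, 0.73, 0.0, 0.0]
ft_force: [-0.4, -3.0, 0.1]
finger_gap: 0.0257
gripper_force: 0.8
```

Call:
apply_moves --rows '[[[0,0.001,0],[0,0,0],0.7],[[-0.0001,0.002,0],[0,0,0],0.7],[[-0.0002,0.003,0],[0,0,0],0.7],[[-0.0002,0.0038,0],[0,0,0],0.7],[[-0.0003,0.0045,0],[0,0,0],0.7]]'

```text
clock: 42.8
eef_pos: [0.6157, -0.0273, -0.012]
eef_rot: [0.684, 0.73, 0.0, 0.0]
ft_force: [-0.2, -2.3, 3.0]
finger_gap: 0.0257
gripper_force: 1.1
```

Call:
apply_moves --rows '[[[0,0.0005,0],[0,0,0],0.7],[[-0.0001,0.001,0],[0,0,0],0.7],[[-0.0001,0.0015,0],[0,0,0],0.7],[[-0.0001,0.002,0],[0,0,0],0.7],[[-0.0002,0.0025,0],[0,0,0],0.7]]'

```text
clock: 43.22
eef_pos: [0.6155, -0.0262, -0.012]
eef_rot: [0.684, 0.73, -0.0, 0.0]
ft_force: [0.3, -7.2, 1.9]
finger_gap: 0.0258
gripper_force: 3.8
```

Call:
apply_moves --rows '[[[0,0.0005,0],[0,0,0],0.7],[[-0.0001,0.001,0],[0,0,0],0.7],[[-0.0001,0.0015,0],[0,0,0],0.7],[[-0.0001,0.002,0],[0,0,0],0.7],[[-0.0002,0.0025,0],[0,0,0],0.7]]'

```text
clock: 43.63
eef_pos: [0.6154, -0.0262, -0.0119]
eef_rot: [0.684, 0.729, -0.001, 0.001]
ft_force: [-0.4, -17.3, 2.4]
finger_gap: 0.0257
gripper_force: 8.8
```

Call:
apply_moves --rows '[[[0.001,-0.018,0],[0,0,0],0.7],[[0.0026,-0.042,0],[0,0,0],0.7],[[0.0026,-0.042,0.05],[0,0,0],0.7],[[0.0026,-0.042,0.1],[0,0,0],0.7],[[0.0026,-0.042,0.15],[0,0,0],0.7]]'

```text
clock: 44.05
eef_pos: [0.6165, -0.0503, 0.0786]
eef_rot: [0.684, 0.729, -0.0, -0.001]
ft_force: [0.1, -0.1, 0.3]
finger_gap: 0.0257
gripper_force: 0.0
```

Run:
```python
from h import *
rep()
for l,z in (('cryo_box',.048),('tube_rack',.034),('cool_pack',.058)): cor(l,z)
im=imaging.grab_frame('wrist'); save(im,'w11.png')
# red-floor visibility at seams: sample along rail base
P=[[*Wd(-1,y),.034] for y in range(-255,-180,12)]; print(np.round(proj('wrist',P)).tolist())
p=np.round(proj('wrist',[[*Wd(-30,-182),.048],[*Wd(-45,-258),.048]])).astype(int)
c,r=p[0]; print('seam cryo/rack',(c,r),[im[k,c].tolist() for k in range(r-14,r+12,2)])
for y in (-200,-225,-245):
    c,r=np.round(proj('wrist',[[*Wd(0,y),.034]])[0]).astype(int); print('rail',y,(c,r),[im[r,k].tolist() for k in range(c-16,c+8,2)])
```

```text
t 44.05 F [ -38.8 -293.5] z 78.6 yaw-f 1.573 f [ 0.1 -0.1  0.3] gap 0.0257
cryo_box 0.73 [([260, 50], [-72.1, -181.0]), ([256, 65], [-75.2, -189.8]), ([264, 164], [-73.5, -255.0]), ([366, 167], [0.1, -257.2]), ([374, 52], [1.5, -181.9])]
tube_rack 0.96 [([234, 0], [-91.2, -149.9]), ([236, 50], [-92.3, -178.8]), ([249, 58], [-83.9, -183.7]), ([258, 48], [-77.5, -177.5]), ([366, 48], [-4.8, -177.4]), ([369, 0], [-4.3, -149.7])]
none
[[368.0, 164.0], [368.0, 148.0], [369.0, 131.0], [370.0, 113.0], [371.0, 95.0], [372.0, 77.0], [373.0, 57.0]]
seam cryo/rack (np.int64(331), np.int64(52)) [[222, 210, 179], [221, 203, 171], [223, 205, 173], [222, 210, 175], [221, 207, 173], [226, 214, 183], [185, 176, 158], [225, 227, 228], [211, 213, 218], [204, 209, 216], [179, 198, 218], [176, 199, 220], [183, 203, 221]]
rail -200 (np.int64(373), np.int64(85)) [[182, 202, 222], [181, 201, 222], [183, 204, 222], [181, 202, 222], [179, 199, 221], [184, 202, 222], [195, 205, 218], [213, 216, 220], [220, 222, 224], [181, 174, 170], [225, 218, 211], [224, 219, 209]]
rail -225 (np.int64(371), np.int64(122)) [[186, 206, 225], [183, 207, 224], [183, 207, 222], [183, 206, 224], [184, 205, 223], [187, 209, 227], [195, 206, 221], [211, 215, 220], [220, 221, 224], [189, 184, 176], [226, 220, 214], [223, 218, 210]]
rail -245 (np.int64(370), np.int64(150)) [[190, 209, 226], [189, 211, 226], [190, 212, 227], [191, 213, 227], [187, 208, 226], [187, 208, 226], [206, 212, 221], [216, 216, 221], [211, 213, 214], [210, 203, 194], [225, 220, 213], [224, 218, 213]]
```

Call:
apply_moves --rows '[[[0,0,0.06],[0,0,0],0.7],[[-0.02,-0.03,0.1],[0,0,0],0.7],[[-0.06,-0.06,0.12],[0,0,0],0.7],[[-0.1,-0.1,0.12],[0,0,0],0.7],[[-0.14,-0.14,0.12],[0,0,0],0.7]]'

```text
clock: 44.82
eef_pos: [0.5318, -0.134, 0.1497]
eef_rot: [0.684, 0.73, -0.0, -0.0]
ft_force: [0.2, -0.9, -0.2]
finger_gap: 0.0255
gripper_force: 0.0
```

Call:
apply_moves --rows '[[[-0.04,-0.04,0],[0,0,0],0.7],[[-0.08,-0.08,0],[0,0,0],0.7],[[-0.12,-0.12,0],[0,0,0],0.7],[[-0.16,-0.16,0],[0,0,0],0.7],[[-0.2,-0.2,0],[0,0,0],0.7]]'

```text
clock: 45.23
eef_pos: [0.4113, -0.2542, 0.1491]
eef_rot: [0.684, 0.73, -0.0, -0.001]
ft_force: [0.0, -0.2, 0.0]
finger_gap: 0.0258
gripper_force: 0.0
```

Run:
```python
from h import *
rep(); t=imaging.grab_frame('top'); save(t,'top4.png')
for l in ['timer','vial','marker','cool_pack','tube_rack','cryo_box']:
    r=spotter.spot_in(l,'top'); print(l,[(np.round(a['bbox']).tolist(),round(a['p'],2)) for a in r[:1]])
a=cv2.imread('pics/top0.png').astype(int);d=abs(a-t[:,:,::-1].astype(int)).max(2)
for n,b in dict(timer=(198,238,227,267),vial=(172,242,192,266),marker=(402,225,447,248)).items(): x0,y0,x1,y1=b; print(n,'diff',np.percentile(d[y0:y1,x0:x1],[50,95,100]))
for l,z in (('tube_rack',.034),('cool_pack',.058),('cryo_box',.048)): cor(l,z,'top')
# rail strip in front of boxes: columns profile
for y in (-20,-60,-100,-137,-170,-190,-220,-250,-280):
    c,r=np.round(proj('top',[[*Wd(0,y),.034]])[0]).astype(int); print(y,c,r,t[r-3:r+6,c,1].tolist())
```

```text
t 45.23 F [-256.2 -484.3] z 149.1 yaw-f 1.574 f [ 0.  -0.2  0. ] gap 0.0258
timer [([198.0, 238.0, 219.0, 262.0], 0.65)]
vial [([173.0, 247.0, 192.0, 265.0], 0.56)]
marker []
cool_pack [([209.0, 166.0, 242.0, 206.0], 0.95)]
tube_rack [([244.0, 164.0, 272.0, 196.0], 0.57)]
cryo_box [([272.0, 167.0, 298.0, 196.0], 0.81)]
timer diff [2. 5. 7.]
vial diff [2. 5. 9.]
marker diff [ 61.  96. 112.]
tube_rack 0.75 [([245, 169], [-7.5, -104.9]), ([243, 196], [-89.3, -98.5]), ([271, 197], [-94.8, -180.5]), ([270, 168], [-6.5, -179.1])]
cool_pack 0.92 [([211, 167], [-5.4, -9.3]), ([210, 201], [-106.2, -7.3]), ([216, 206], [-121.3, -24.5]), ([240, 204], [-117.6, -92.9]), ([240, 169], [-13.8, -93.4])]
cryo_box 0.88 [([274, 165], [-1.6, -191.9]), ([273, 191], [-80.0, -187.5]), ([296, 192], [-85.0, -254.4]), ([296, 165], [-3.4, -256.7])]
-20 216 167 [204, 202, 194, 203, 203, 203, 203, 203, 204]
-60 230 167 [202, 180, 202, 203, 203, 203, 203, 204, 203]
-100 243 167 [202, 201, 198, 151, 186, 188, 189, 184, 174]
-137 256 166 [202, 203, 202, 198, 170, 189, 188, 188, 190]
-170 267 166 [203, 203, 199, 167, 188, 187, 158, 92, 90]
-190 274 166 [202, 202, 191, 196, 192, 187, 185, 185, 186]
-220 284 166 [204, 204, 202, 194, 189, 188, 188, 186, 188]
-250 294 165 [203, 203, 203, 201, 194, 189, 189, 188, 189]
-280 304 165 [203, 203, 199, 165, 92, 88, 69, 56, 62]
```

```bash
python3 -c "
from cell import ticket; print(ticket.hand_in())"
```

```text
the job is handed in; nothing more can be done
None
```

I packed the cool pack, tube rack and sample box in that order in a tight row from the corner and handed the job in at about 45 s; the final images show no gaps at the seams or rail. The last pushes towards the corner read about 19, 13 and 17 N, so two were slightly over your 5–15 N. The timer and vial did not move; the gripper hid the marker in the last image, but the arm never worked near it.

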